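# Put the mate set away in the bench locker and close it up

### The job

Put the mate set away for the night: stand every wooden gourd on the bench and the glass canister upright in the locker, then shut its lid and, once it is shut, fold both orange clips down flat against the front. Leave the lid's rotary vent half open (orange pointer at the green dot) so that the damp gourds can dry, and leave the sugar pot, the cup of bombillas and all else on the bench where they are.

Things in the scene. Friction and masses are not known exactly. Their poses are not given: they have to be found in the camera images.
- locker: the open storage locker on the bench, dark green recycled-plastic boards, fixed. Origin: centre of its underside, on the bench top. Its outside measures 320 mm along its x and 270 mm along its y, walls 95 mm high and 12 mm thick, floor 12 mm thick, so inside 296 x 246 mm. Its x axis points roughly away from the robot, its y to the robot's left. The lid hinges along the +y wall; the front wall with the clips is the -y wall
- lid (a joint): lid angle, rad: 0 shut flat on the walls, 1.57 upright, stop at 1.75 (leaning back over the +y wall). Lid board 326 mm along x, 12 mm thick, reaching 275 mm from the hinge, 0.55 kg on a damped friction hinge: it stays where it is left above about 1.4 rad; pushed forward below about 1.25 rad it sinks shut by itself in 1 to 3 s
- lid_hinge (a point): point on the hinge line at mid-length: 135 mm to +y of the locker's centre, 95 mm up, on the lid's underside edge. Moves with nothing; its axes turn with the lid
- lid_front (a point): middle of the lid's free edge, half-way through its thickness, 275 mm from the hinge. Shut, the lid's top lies 107 mm above the bench; upright, its free edge is 370 mm up; its ends are clear, so its back can be reached round the end nearer the robot
- clip_near (a joint): angle of the orange clip on the lid's free edge nearer the robot, rad: with the lid shut, 0 = folded straight down flat against the locker's front wall (snapped down), 1.57 = sticking straight out to -y, 2.2 = stop, pointing up and out. Plain stiff hinge: stays where it is left, moved by about 1 N at its end, swings past the lid edge freely
- clip_far (a joint): the same for the other clip
- clip_near_pin (a point): middle of the near clip's hinge pin (pin parallel to the locker's x), 90 mm to -x of the lid's middle, 281 mm from the lid hinge (11 mm outside the front wall; 101 mm above the bench with the lid shut). The clip is a plate 60 mm wide along the pin, 5 mm thick, reaching 47 mm from the pin
- clip_far_pin (a point): the same for the far clip, 90 mm to +x of the lid's middle
- vent (a joint): angle of the rotary vent in the lid's top, rad, growing clockwise seen from above with the lid shut: 0 shut, 0.785 half open, 1.571 (stop) fully open; stays where it is left (turning moment about 0.06 N m). The orange end of its grip bar points at a mark on the grey ring: white dot (shut, towards the locker's +x), larger green dot (half open), white dot (fully open, towards the locker's -y)
- vent_grip (a point): middle of the vent's upright white grip bar, 14 mm wide, 60 mm long, its top 12 mm above this point (143 mm above the bench with the lid shut), standing 26 mm high on a dark disc 83 mm across in a grey ring 104 mm across. The bar runs along this point's x axis (+x = orange end). With the lid shut: 105 mm from the hinge, 131 mm above the bench
- gourd_a_c (a point): reddish-brown wooden mate gourd: round turned cup 80 mm tall, 60 mm across at the belly (cylindrical from 14 to 58 mm up), 58 mm at its thick, heavy foot, 55 mm at its steel rim. Point: its centre, on the axis, half-way up (40 mm above its foot); z along the axis to the mouth. May be absent (None). About 0.13 to 0.22 kg
- gourd_b_c (a point): dark wooden mate gourd: round turned cup 80 mm tall, 60 mm across at the belly (cylindrical from 14 to 58 mm up), 58 mm at its thick, heavy foot, 55 mm at its steel rim. Point: its centre, on the axis, half-way up (40 mm above its foot); z along the axis to the mouth. May be absent (None). About 0.13 to 0.22 kg
- gourd_c_c (a point): pale wooden mate gourd: round turned cup 80 mm tall, 60 mm across at the belly (cylindrical from 14 to 58 mm up), 58 mm at its thick, heavy foot, 55 mm at its steel rim. Point: its centre, on the axis, half-way up (40 mm above its foot); z along the axis to the mouth. May be absent (None). About 0.13 to 0.22 kg
- gourd_d_c (a point): reddish-brown wooden mate gourd: round turned cup 80 mm tall, 60 mm across at the belly (cylindrical from 14 to 58 mm up), 58 mm at its thick, heavy foot, 55 mm at its steel rim. Point: its centre, on the axis, half-way up (40 mm above its foot); z along the axis to the mouth. May be absent (None). About 0.13 to 0.22 kg
- canister_c (a point): glass canister of yerba, 62 mm across for its lower 60 mm, cork lid 58 mm across, 82 mm tall in all, up to 0.5 kg. Point: on its axis half-way up (41 mm above its foot); z along the axis
- sugar: blue ceramic sugar pot, 72 mm across, 62 mm tall, among the gourds; not to be moved. Origin at its underside
- straw_cup: white ceramic cup 80 mm across, 85 mm tall, with a pair of steel bombillas (metal drinking straws) standing in it up to 190 mm; not to be moved. Origin at its underside
- succulent: succulent in a terracotta pot, 88 mm across, 90 mm tall; not to be moved. Origin at its underside
- teaspoon: teaspoon 150 mm long lying on the bench; not to be moved. Origin at its underside
- biscuit_plate: white biscuit plate 140 mm across; not to be moved. Origin at its underside
Mind the look-alikes: they are no part of the job. Leave any turquoise look-alike of the part that bears gourd_b_c alone. Leave any purple look-alike of the part that bears gourd_c_c alone.

How it is judged:
By the outcome, as a careful person would: the job done as asked, in the order asked, and still so for the second after the job is handed in, with the robot touching nothing.
Of gourd_a, gourd_b, gourd_c, gourd_d only 2 to 4 are there at a start; the rules pass over those that are not, and their reading is None.
At some moment in a run one of gourd_a, gourd_b, gourd_c, gourd_d, canister may be knocked a few centimetres aside while the robot is not near it.
It also fails if it takes over 210 s, if anything falls off the work surface, if the arm or the gripper's body presses on something with over 40 N, if the wrist force passes 120 N, or if a joint passes its speed limit or range.

### The arm

A 6-joint arm with a two-finger parallel gripper is mounted at the origin on the work surface. World frame = base frame: x ahead of the robot, y to its left, z up, the work surface at z = 0. Lengths are in m, angles in rad, forces in N, time in s.
With the tool pointing down it reaches from about 0.375 to 0.9 m from the base axis. Payload 3.1 kg.
Tool frame: the origin (TCP) lies on the centre line of the jaws, within the pads' length; the fingertips stand 25 mm ahead of it and the grasp point (between the pads) lies 6 mm ahead of it (manip.tips_ahead is the distance from the TCP to the fingertips, in m); z points along the fingers, y is the direction in which the jaws open and shut (so a half turn about z gives the same grasp; the last joint's range is limited). The gripper opens to 85 mm and grips with 20 to 120 N. Pads are 22 mm wide; open, the fingers measure 114 mm over their backs; the gripper's body (76 mm by 85 mm) begins 54 mm behind the grasp point. The pads swing forward as they close: fully open they stand 13 mm farther back than shut.
Start: joints at [1.129, 0.527, 1.433, -0, 1.181, -0.178], TCP at [0.162, 0.604, 0.256] pointing down, gripper open.
Joint ranges: [-3.08, 3.08], [-0.75, 2.2], [0.22, 2.44], [-1.43, 4.57], [0, 2.65], [-2.85, 2.85]. Speed limits (rad/s): [2.79, 2.79, 3.14, 3.14, 3.14, 3.14].

### API

Orientations are given as a unit quaternion [x, y, z, w].
In Python, from station import manip gives the robot as it stands.
- The arm moves only by the tool play_rows, never from a script. Its argument "steps" is a list that holds one entry, the list of rows, each a list of 6 numbers: the shift along the tool's x, y, z in m, then the turn, a rotation vector about the tool's x, y, z in degrees. In form: [[[x, y, z, rx, ry, rz], ...]]. A call has 1 to 10 rows; each row shifts and turns the commanded pose from where the row before left it, along the tool's axes as they then stand; what a row does not reach is not made up. A row lasts 1/8 s, in which the tool goes at most 62.5 mm and 10.7 degrees, less where a joint would pass 70% of its speed; a pose out of reach is approached as far as the arm can. A call is refused whole if a number of a shift passes 0.0625 or a number of a turn 10.7, either way. A call with a gripper value outside its range is refused whole. "fingers" is the opening, from 0 (shut) to 1 (fully open), set as the call begins (left out, the last holds). The fingers move at their own pace and stop on an object; "squeeze" is the grip in N (left out, the last holds). Time passes only in rows, so rows that do not move let the fingers close. It gives the time, the measured TCP pose, the force and the opening at its end, in the units of the state.
- manip.sense(): the state, without advancing time (a new reading comes with each control period).
- manip.snapshot(name): name is "scene" or "top"; returns a dict with "img" (400x640x3 uint8, red, green, blue), "K" (3x3 intrinsics, pixels), "world_from_camera" (4x4, takes a point from camera to world coordinates). Camera axes: x right, y down, z forward; pixel columns grow to the right and rows downward; lengths in m; the calibration is good to about 2 mm. A picture is of the moment at which its call begins. There is no depth.
- manip.sign_off(): hands the job in, once; it reports no verdict.
Trained networks look in a picture, given as the dict that the camera call returned (one of the last four; its "shot" number tells which), for a name from the list of things; names that differ only in an ending like _2 or _b are one class to them, and where a whole thing is asked for, a point or a joint stands for the part that bears it (a point fixed in the world has none). Each returns a list of dicts, best first, with "score" (0 to 1); they miss things now and then, are a little off and sometimes report something else, mostly with a low value. They report only what shows in the picture. A call takes as long as a camera call. They do not tell look-alikes from the thing itself.
- manip.regions_of(label, picture): "pixels" (400x640 bool, what is visible of it) and "rect" ([left, top, right, bottom] in pixels, round what is visible of it).
- manip.pinpoint(label, picture): "point" ([column, row] in pixels: a listed point, or the origin of a listed thing).
The state is a dict: "t": time; "q": joint angles; "qd": joint speeds; "tau": joint torques, N m; "tcp_pos": TCP position; "tool_rot": TCP orientation; "force": force on the tool from outside, world axes, zero at the start; "ft_torque": the same for the moment, N m; "finger_gap": opening from 0.0 (shut) to 1.0 (fully open).
Only numpy, scipy, OpenCV 4.12 (cv2) and the standard library are available. Lean on these libraries where they do the work, as an engineer would, in place of code of your own. Each camera call takes 0.05 s, during which the arm holds its last target.

## Working session

There is one attempt and no reset: what is moved stays moved. The work goes in short steps, Python scripts to look and compute and a tool call to move; the robot and the scene stay as the last step left them, time stands still between calls to the robot, and variables do not carry over. Pictures are saved under pics/ and viewed, and the job is handed in when it is done.

Besides the shell and the picture viewer there is one more tool, called after ">>>" in YAML: its name, and indented under it one key for each argument. play_rows: Moves the arm, as the interface text tells. Its arguments: {"type":"object","properties":{"steps":{"type":"array"},"fingers":{"type":"number"},"squeeze":{"type":"number"}},"required":["steps"]}

```bash
ls; mkdir -p pics; python3 - <<'E'
from station import manip
import cv2
s=manip.sense();print(s)
for n in("scene","top"):
    p=manip.snapshot(n);cv2.imwrite(f"pics/{n}0.png",p["img"][:,:,::-1]);print(n,p["K"],p["world_from_camera"])
E
```

```text
pics
{'t': 0.0, 'q': array([ 1.12952126e+00,  5.28425779e-01,  1.43393282e+00, -2.92668863e-05,
        1.18139420e+00, -1.78500043e-01]), 'qd': array([ 1.95521672e-03,  2.81171412e-04, -1.07214829e-04, -6.95740467e-05,
        2.28331776e-04, -6.86137300e-04]), 'tau': array([-7.27859860e-04, -4.42349267e+01, -1.78026348e+01, -2.23703200e-04,
        8.56320723e-03, -9.22240332e-06]), 'tcp_pos': array([0.1620356 , 0.60292877, 0.25534867]), 'tool_rot': array([ 1.31004225e-01,  9.91381222e-01, -1.03275088e-03, -3.16481766e-04]), 'force': array([0.32144633, 0.37617345, 0.31838032]), 'ft_torque': array([ 0.01938092, -0.00763269, -0.020219  ]), 'finger_gap': 0.9974635030251076}
scene [[426.38539111   0.         317.74992849]
 [  0.         426.38539111 200.14663699]
 [  0.           0.           1.        ]] [[ 0.22845982  0.79164449 -0.56666138  1.34514227]
 [ 0.97349827 -0.17957074  0.1416173  -0.26462035]
 [ 0.01035475 -0.58399774 -0.81168924  1.18264671]
 [ 0.          0.          0.          1.        ]]
top [[460.49598902   0.         324.75411796]
 [  0.         460.49598902 204.66520313]
 [  0.           0.           1.        ]] [[ 2.41166807e-03 -9.81635733e-01  1.90749760e-01  3.41915225e-01]
 [-9.99971763e-01 -1.00967265e-03  7.44676803e-03 -7.77701863e-02]
 [-7.11741878e-03 -1.90762332e-01 -9.81610450e-01  1.30047461e+00]
 [ 0.00000000e+00  0.00000000e+00  0.00000000e+00  1.00000000e+00]]
```

View pics/scene0.png

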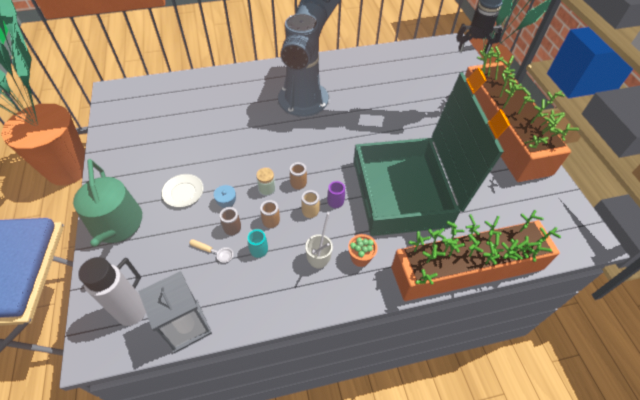

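View pics/top0.png

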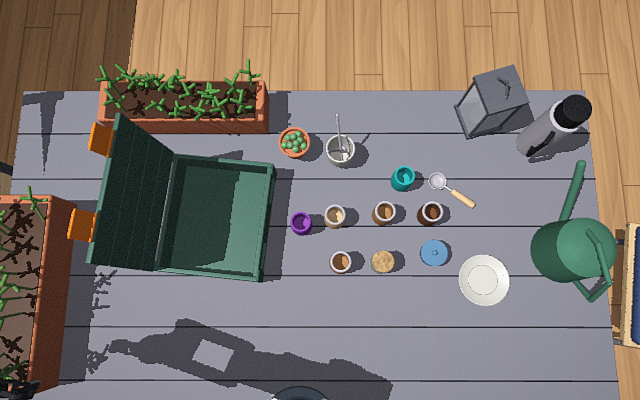

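```bash
cat > h.py <<'E'
import numpy as np, cv2
from scipy.spatial.transform import Rotation as R
from station import manip
def ray(p,uv):
    d=np.linalg.inv(p["K"])@np.array([uv[0],uv[1],1.]);T=p["world_from_camera"]
    return T[:3,3],T[:3,:3]@d
def onz(p,uv,z):
    o,d=ray(p,uv);return o+d*(z-o[2])/d[2]
def proj(p,X):
    T=np.linalg.inv(p["world_from_camera"]);c=T[:3,:3]@np.asarray(X,float)+T[:3,3]
    u=p["K"]@c;return u[:2]/u[2]
def tri(ps,uvs):
    A=np.zeros((3,3));b=np.zeros(3)
    for p,uv in zip(ps,uvs):
        o,d=ray(p,uv);d=d/np.linalg.norm(d);M=np.eye(3)-np.outer(d,d);A+=M;b+=M@o
    return np.linalg.solve(A,b)
def shots():return {n:manip.snapshot(n) for n in("scene","top")}
def save(p,name,crop=None,k=1):
    im=p["img"][:,:,::-1]
    if crop: l,t,r,b=crop;im=im[t:b,l:r]
    im=cv2.resize(np.ascontiguousarray(im),None,fx=k,fy=k,interpolation=cv2.INTER_CUBIC);cv2.imwrite(f"pics/{name}.png",im)
def rows(dx=None,to=None,yaw=None,n=None):
    pass
E
python3 - <<'E'
from h import *
S=shots()
for l in["gourd_a_c","gourd_b_c","gourd_c_c","gourd_d_c","canister_c","sugar","straw_cup","locker","lid_hinge","lid_front","clip_near_pin","clip_far_pin","vent_grip","teaspoon"]:
    for n in S:
        p=S[n]
        for d in manip.pinpoint(l,p)[:7]:
            z={"c":0.04}.get(l[-1],0.0); z=0.04 if l.endswith("_c") else 0
            print(l,n,round(d["score"],2),np.round(d["point"],1),onz(p,d["point"],z)[:2].round(3))
save(S["scene"],"s1",(150,70,550,270),2); save(S["top"],"t1",(60,90,500,310),1.8)
E
```

```text
gourd_a_c scene 0.93 [268.8 214.2] [ 0.567 -0.232]
gourd_a_c scene 0.46 [264.  184.4] [ 0.443 -0.228]
gourd_a_c scene 0.32 [309.5 207.1] [ 0.569 -0.098]
gourd_a_c top 0.95 [383.4 211.8] [ 0.567 -0.231]
gourd_a_c top 0.21 [449.6 192.3] [ 0.622 -0.417]
gourd_b_c scene 0.86 [258.1 245.7] [ 0.674 -0.283]
gourd_b_c scene 0.71 [228.8 220.8] [ 0.564 -0.36 ]
gourd_b_c top 0.94 [401.3 177.3] [ 0.666 -0.284]
gourd_b_c top 0.84 [427.9 214.7] [ 0.559 -0.354]
gourd_b_c top 0.39 [ 98.8 183.1] [0.648 0.57 ]
gourd_c_c scene 0.85 [336.2 194.8] [ 0.54 -0.  ]
gourd_c_c scene 0.75 [310.8 204.7] [ 0.56  -0.092]
gourd_c_c top 0.85 [335.9 215. ] [ 0.558 -0.099]
gourd_c_c top 0.7 [303.3 224.3] [ 0.531 -0.009]
gourd_c_c top 0.23 [337.6 160.8] [ 0.714 -0.104]
gourd_d_c scene 0.62 [297.9 178.4] [ 0.443 -0.111]
gourd_d_c top 0.75 [339.9 261.8] [ 0.428 -0.11 ]
gourd_d_c top 0.51 [484.6 282.9] [ 0.373 -0.499]
canister_c scene 0.65 [263.2 183.2] [ 0.438 -0.23 ]
canister_c top 0.6 [381.3 267.9] [ 0.412 -0.222]
sugar scene 0.97 [226.5 201.7] [ 0.457 -0.362]
sugar top 0.85 [428.3 253.9] [ 0.454 -0.36 ]
straw_cup scen
[... 370 characters left out ...]
id_hinge top 0.59 [164.2 208.4] [0.583 0.394]
lid_front scene 0.91 [479.3 107.4] [0.212 0.69 ]
lid_front scene 0.29 [444.6 173.5] [0.506 0.413]
lid_front top 0.81 [101.9 186.3] [0.648 0.581]
lid_front top 0.67 [164.9 209.9] [0.579 0.392]
lid_front top 0.16 [339.2 261.8] [ 0.431 -0.109]
clip_near_pin scene 0.86 [471.6  88.8] [0.098 0.709]
clip_near_pin scene 0.74 [184.1 192.3] [ 0.385 -0.5  ]
clip_near_pin scene 0.36 [312.1 205.8] [ 0.538 -0.082]
clip_near_pin top 0.58 [ 91.6 227.5] [0.527 0.599]
clip_far_pin scene 0.57 [493.6 129.5] [0.341 0.689]
clip_far_pin top 0.77 [108.5 144.1] [0.777 0.573]
teaspoon scene 0.75 [211.6 253.2] [ 0.645 -0.429]
teaspoon top 0.75 [451.6 189.8] [ 0.639 -0.434]
```

View pics/s1.png

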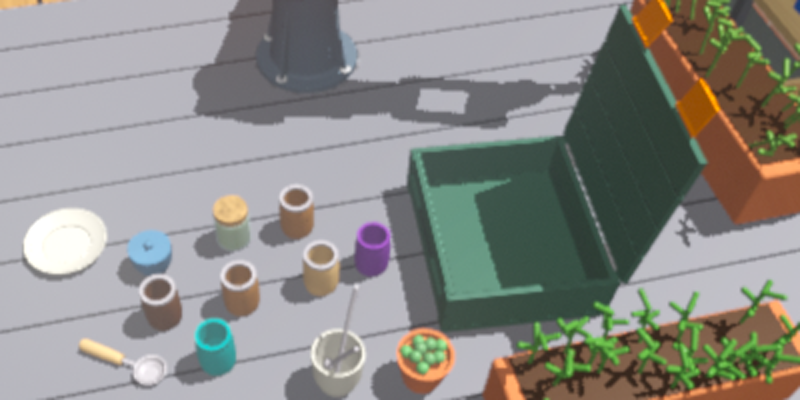

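View pics/t1.png

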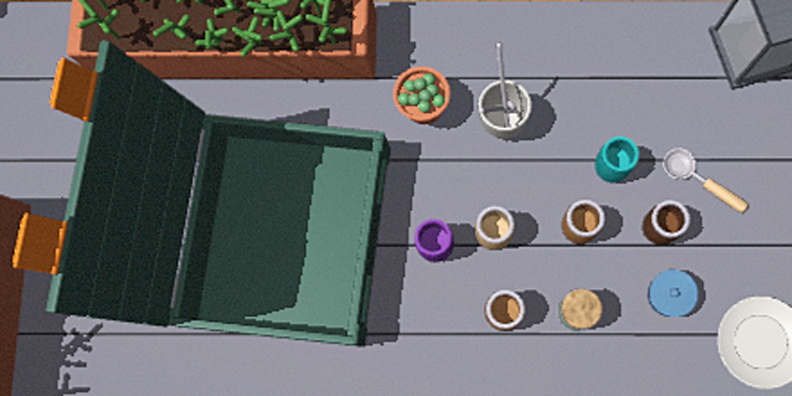

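```bash
cat >> h.py <<'E'
from scipy.optimize import least_squares
G=[(0,.029),(.014,.03),(.058,.03),(.08,.0275)]
C=[(0,.031),(.06,.031),(.062,.029),(.082,.029)]
def sil(p,prof,x,y):
    a=np.linspace(0,2*np.pi,40)
    P=np.array([proj(p,(x+r*np.cos(t),y+r*np.sin(t),z)) for z,r in prof for t in a])
    return np.r_[P.min(0),P.max(0)]
def fit(S,rects,prof,x0):
    f=lambda v:np.concatenate([sil(S[n],prof,*v)-(np.array(r)+[0,0,0,0]) for n,r in rects.items()])
    s=least_squares(f,x0,loss="soft_l1");return s.x,np.round(s.fun,1)
def loc(S,label,prof,x0,tol=.05):
    rects={}
    for n in S:
        for d in manip.regions_of(label,S[n])[:7]:
            l,t,r,b=d["rect"]; c=onz(S[n],((l+r)/2,(t+b)/2),.04)[:2]
            if np.linalg.norm(c-x0)<tol and d["score"]>.3: 
                ys,xs=np.where(d["pixels"]);rects[n]=[xs.min(),ys.min(),xs.max()+1,ys.max()+1];break
    if not rects:return None
    return fit(S,rects,prof,x0)+(list(rects),)
E
python3 - <<'E'
from h import *
S=shots()
for l,pr,x0 in[("gourd_a_c",G,(.567,-.231)),("gourd_b_c",G,(.561,-.356)),("gourd_c_c",G,(.559,-.096)),("gourd_d_c",G,(.435,-.11)),("canister_c",C,(.43,-.225)),("gourd_b_c",G,(.67,-.284)),("gourd_c_c",G,(.535,-.005))]:
    print(l,loc(S,l,pr,np.array(x0)))
save(S["top"],"t2",(150,140,300,300),5);save(S["scene"],"s2",(340,120,480,240),5)
save(S["top"],"t3",(280,160,450,290),4.5)
E
```

```text
gourd_a_c (array([ 0.56436708, -0.23088443]), array([-1. , -1.6, -1.2, -1.2, -0.4, -0.9, -0.7, -0.9]), ['scene', 'top'])
gourd_b_c (array([ 0.56412841, -0.35554351]), array([-0.8, -1.6, -1. , -1. , -0.8, -0.8, -0.3, -0.8]), ['scene', 'top'])
gourd_c_c (array([ 0.5539378 , -0.09429813]), array([-0.7, -1.7, -0.2, -0.6, -0.7, -1.2,  0.2, -0.3]), ['scene', 'top'])
gourd_d_c (array([ 0.42825619, -0.10887523]), array([-0.4, -1.7, -0.7, -1.2, -0.5, -0.8, -0.1, -0.6]), ['scene', 'top'])
canister_c (array([ 0.43090454, -0.22065951]), array([-0.4, -1.3, -0.6, -0.5,  0. , -0.2, -0.5, -0.9]), ['scene', 'top'])
gourd_b_c (array([ 0.66426798, -0.28492192]), array([-0.8, -1.4,  0.4, -0.4, -1.4, -1.6,  1.1, -0.1]), ['scene', 'top'])
gourd_c_c (array([ 0.53541511, -0.00194859]), array([-0.8, -1. , -0.3, -0.2, -0.6, -1.5, -0.1,  0.1]), ['scene', 'top'])
```

View pics/t2.png

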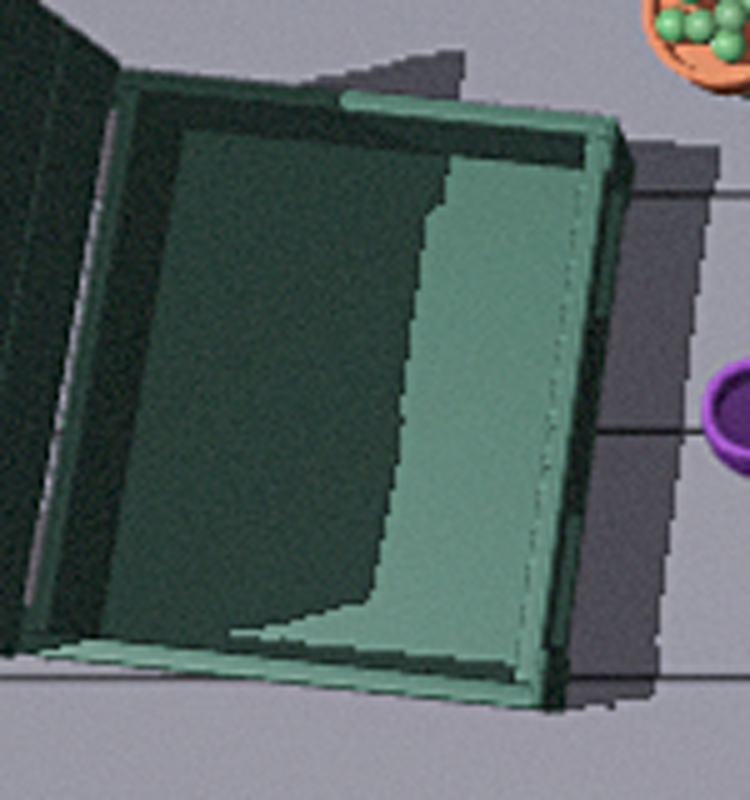

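View pics/s2.png

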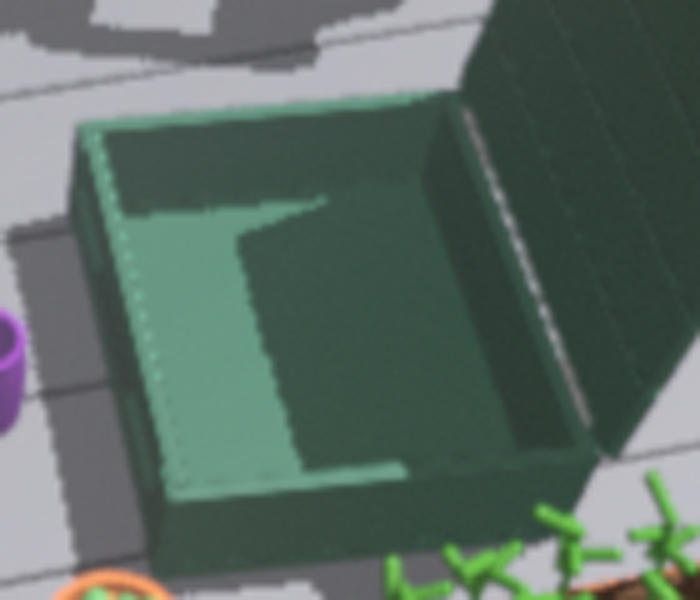

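```bash
python3 - <<'E'
from h import *
S=shots()
ob=[("top",(160,-135),(273.4,163.6)),("top",(-160,-135),(258.6,281.2)),("top",(160,135),(174.4,153.6)),
("scene",(-160,-135),(355.6,144.4)),("scene",(160,-135),(373,220)),("scene",(160,135),(459.4,211)),("scene",(-160,135),(432.4,138.4))]
def X(v,a,z=.095):
    c,s=np.cos(v[2]),np.sin(v[2]);a=np.array(a)/1e3
    return (v[0]+c*a[0]-s*a[1],v[1]+s*a[0]+c*a[1],z)
f=lambda v:np.concatenate([proj(S[n],X(v,a))-uv for n,a,uv in ob])
s=least_squares(f,[.55,.24,0],loss="soft_l1");print(s.x,np.degrees(s.x[2]),s.fun.round(1))
v=s.x
for n,a in[("slot far front",(90,-75)),("mid",(0,-75)),("near",(-90,-75)),("bfar",(90,35)),("bmid",(0,35)),("bnear",(-90,35))]:print(n,np.round(X(v,a),3))
for n in S:
    p=S[n];im=np.ascontiguousarray(p["img"][:,:,::-1]);
    for z in(0,.095):
        q=np.array([proj(p,X(v,a,z)) for a in[(160,-135),(160,135),(-160,135),(-160,-135)]])
        cv2.polylines(im,[np.int32(q*16)],True,(0,0,255),1,shift=4)
    q=np.array([proj(p,X(v,a,.012)) for a in[(148,-123),(148,123),(-148,123),(-148,-123)]])
    cv2.polylines(im,[np.int32(q*16)],True,(0,255,255),1,shift=4)
    c=(150,140,300,300) if n=="top" else (340,120,480,240)
    cv2.imwrite(f"pics/o_{n}.png",cv2.resize(im[c[1]:c[3],c[0]:c[2]],None,fx=4,fy=4))
E
```

```text
[ 0.54893319  0.2246658  -0.10796338] -6.185846014536083 [-0.7 -1.4 -2.2 -0.4  0.4 -1.6 -0.6 -1.5  0.1 -0.6 -0.7 -0.1 -2.1 -1.8]
slot far front [0.63  0.14  0.095]
mid [0.541 0.15  0.095]
near [0.451 0.16  0.095]
bfar [0.642 0.25  0.095]
bmid [0.553 0.259 0.095]
bnear [0.463 0.269 0.095]
```

View pics/o_top.png

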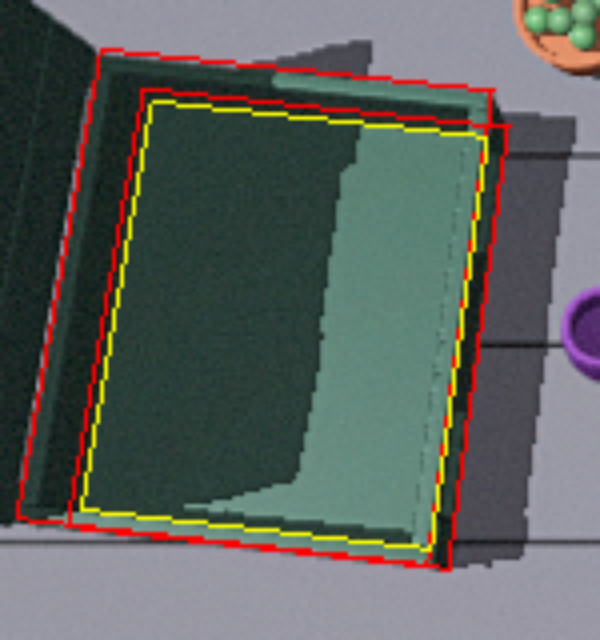

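```bash
cat >> h.py <<'E'
def down(th):
    t=np.radians(th);c,s=np.cos(t),np.sin(t)
    return R.from_matrix(np.array([[-s,c,0],[c,s,0],[0,0,-1.]]))
def plan(wps,start=None):
    """wps: list of (pos, rot, nrows). prints rows in tool axes, rounded to 0.1mm / .1deg"""
    s=manip.sense();p,r=(s["tcp_pos"],R.from_quat(s["tool_rot"])) if start is None else start
    out=[]
    for q,rt,n in wps:
        q=np.array(q,float)
        for i in range(n):
            k=n-i;d=r.inv().apply((q-p)/k);w=(r.inv()*rt).as_rotvec(degrees=True)/k
            row=[round(a,4) for a in d]+[round(a,1) for a in w]
            p=p+r.apply(row[:3]);r=r*R.from_rotvec(row[3:],degrees=True);out.append(row)
            if max(np.linalg.norm(row[:3])/.0625,np.linalg.norm(row[3:])/10.7)>1:print("TOO BIG",row)
    for i in range(0,len(out),10):
        print("["+", ".join("["+",".join(f"{a:g}" for a in x)+"]" for x in out[i:i+10])+"]")
    return p,r
LK=np.array([.5475,.2245,-.108])
def slot(x,y):
    c,s=np.cos(LK[2]),np.sin(LK[2]);return LK[0]+(c*x-s*y)/1e3,LK[1]+(s*x+c*y)/1e3
J=-6
E
python3 - <<'E'
from h import *
d=down(J)
plan([((.22,.42,.25),down(40),4),((.40,.05,.2),down(J),8),((.4275,-.109,.17),d,3),((.4275,-.109,.09),d,2),((.4275,-.109,.048),d,3)])
for a in[(-88,-65),(0,-65),(88,-65),(-60,42),(60,42)]:print(a,np.round(slot(*a),3))
E
```

```text
[[-0.0258,-0.0406,0.0016,-0,0,8.7], [-0.0317,-0.0362,0.0016,-0,0,8.7], [-0.0368,-0.0309,0.0016,-0,0,8.8], [-0.0411,-0.025,0.0015,-0,0,8.7], [-0.0499,-0.0125,0.0063,-0,0,5.8], [-0.0509,-0.0074,0.0062,-0,0,5.7], [-0.0514,-0.0023,0.0063,-0,0,5.8], [-0.0513,0.0029,0.0062,-0,0,5.7], [-0.0508,0.0079,0.0063,-0,0,5.8], [-0.0498,0.013,0.0062,-0,0,5.7]]
[[-0.0482,0.0179,0.0063,-0,0,5.8], [-0.0462,0.0227,0.0062,-0,0,5.7], [-0.0517,0.0146,0.01,-0,0,0], [-0.0518,0.0146,0.01,-0,0,0], [-0.0517,0.0147,0.01,-0,0,0], [-0,-0,0.04,-0,0,0], [-0,-0,0.04,-0,0,0], [-0,-0,0.014,-0,0,0], [-0,-0,0.014,-0,0,0], [-0,-0,0.014,-0,0,0]]
(-88, -65) [0.453 0.169]
(0, -65) [0.54 0.16]
(88, -65) [0.628 0.15 ]
(-60, 42) [0.492 0.273]
(60, 42) [0.612 0.26 ]
```

>>> play_rows:
  steps:
    - [[-0.0258, -0.0406, 0.0016, 0, 0, 8.7], [-0.0317, -0.0362, 0.0016, 0, 0, 8.7], [-0.0368, -0.0309, 0.0016, 0, 0, 8.8], [-0.0411, -0.025, 0.0015, 0, 0, 8.7], [-0.0499, -0.0125, 0.0063, 0, 0, 5.8], [-0.0509, -0.0074, 0.0062, 0, 0, 5.7], [-0.0514, -0.0023, 0.0063, 0, 0, 5.8], [-0.0513, 0.0029, 0.0062, 0, 0, 5.7], [-0.0508, 0.0079, 0.0063, 0, 0, 5.8], [-0.0498, 0.013, 0.0062, 0, 0, 5.7]]
  fingers: 1
  squeeze: 35

```text
t: 3.75
tcp_pos: [0.356, 0.141, 0.2127]
tool_rot: [0.673, 0.739, 0.001, 0.001]
force: [-0.2, 0.3, -0.2]
finger_gap: 1.0
```

>>> play_rows:
  steps:
    - [[-0.0482, 0.0179, 0.0063, 0, 0, 5.8], [-0.0462, 0.0227, 0.0062, 0, 0, 5.7], [-0.0517, 0.0146, 0.01, 0, 0, 0], [-0.0518, 0.0146, 0.01, 0, 0, 0], [-0.0517, 0.0147, 0.01, 0, 0, 0], [0, 0, 0, 0, 0, 0]]

```text
t: 4.5
tcp_pos: [0.4294, -0.1131, 0.1698]
tool_rot: [0.745, 0.667, 0.0, 0.002]
force: [-1.2, 0.2, 0.2]
finger_gap: 1.0
```

```bash
python3 - <<'E'
from h import *
d=down(J)
plan([((.4275,-.109,.09),d,2),((.4275,-.109,.048),d,3)])
S=shots();save(S["top"],"t4");save(S["scene"],"s4")
E
```

```text
[[0.002,-0.0013,0.0399,0.1,0,-0.1], [0.002,-0.0011,0.0399,0.1,0.1,-0.2], [-0,0,0.014,-0,-0,0], [-0,0,0.014,-0,-0,0], [-0,0,0.014,-0,-0,0]]
```

View pics/s4.png

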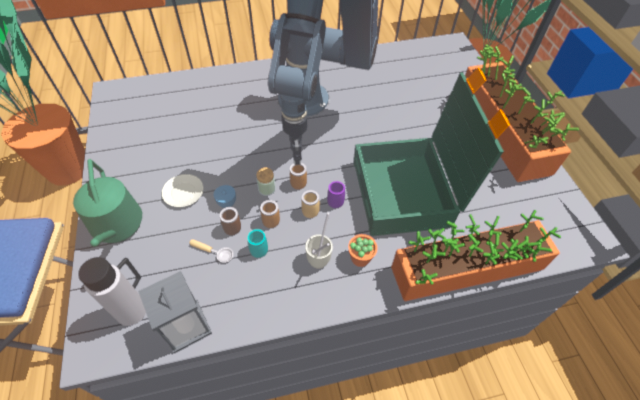

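>>> play_rows:
  steps:
    - [[0.002, -0.0013, 0.04, 0, 0, -0.1], [0.002, -0.0011, 0.04, 0, 0, -0.2], [0, 0, 0.014, 0, 0, 0], [0, 0, 0.014, 0, 0, 0], [0, 0, 0.014, 0, 0, 0], [0, 0, 0, 0, 0, 0]]

```text
t: 5.35
tcp_pos: [0.4253, -0.1042, 0.0475]
tool_rot: [0.741, 0.672, -0.0, -0.001]
force: [-0.4, 0.4, -0.1]
finger_gap: 0.999
```

>>> play_rows:
  steps:
    - [[0, 0, 0, 0, 0, 0], [0, 0, 0, 0, 0, 0], [0, 0, 0, 0, 0, 0], [0, 0, 0, 0, 0, 0], [0, 0, 0, 0, 0, 0]]
  fingers: 0

```text
t: 5.98
tcp_pos: [0.4262, -0.1051, 0.0488]
tool_rot: [0.741, 0.671, 0.0, 0.001]
force: [1.1, -0.4, 6.3]
finger_gap: 0.692
```

```bash
python3 - <<'E'
from h import *
d=down(J);s=manip.sense();print(s["tcp_pos"],s["finger_gap"])
x,y=slot(-88,-65)
plan([((.4275,-.109,.13),d,2),((.43,-.05,.19),d,2),((x,y,.19),d,5),((x,y,.1),d,2),((x,y,.063),d,3)])
E
```

```text
[ 0.42620996 -0.1050638   0.04876574] 0.6915574210555003
[[-0.0019,0.0009,-0.0406,0.1,0,0.2], [-0.002,0.0009,-0.0406,0,0,0.1], [0.0295,-0.0018,-0.03,0,0,0], [0.0294,-0.0018,-0.0301,0,0,0], [0.0441,0,-0,0,0,0], [0.0441,0,-0,0,0,0], [0.0441,0,-0.0001,0,0,0], [0.0442,0,-0,0,0,0], [0.0441,0,-0.0001,0,0,0], [0,-0,0.045,0,0,0]]
[[0.0001,-0,0.045,0,0,0], [0,-0,0.0123,0,0,0], [0,-0,0.0124,0,0,0], [0,-0,0.0123,0,0,0]]
```

>>> play_rows:
  steps:
    - [[-0.0019, 0.0009, -0.0406, 0, 0, 0.2], [-0.002, 0.0009, -0.0406, 0, 0, 0.1], [0.0295, -0.0018, -0.03, 0, 0, 0], [0.0294, -0.0018, -0.03, 0, 0, 0], [0.0441, 0, 0, 0, 0, 0], [0.0441, 0, 0, 0, 0, 0], [0.0441, 0, 0, 0, 0, 0], [0.0442, 0, 0, 0, 0, 0], [0.0441, 0, 0, 0, 0, 0], [0, 0, 0, 0, 0, 0]]

```text
t: 7.22
tcp_pos: [0.4518, 0.1719, 0.189]
tool_rot: [0.741, 0.671, -0.0, -0.0]
force: [-0.1, -0.4, -1.0]
finger_gap: 0.693
```

>>> play_rows:
  steps:
    - [[0, 0, 0, 0, 0, 0], [0, 0, 0, 0, 0, 0], [0, 0, 0, 0, 0, 0]]

```text
t: 7.6
tcp_pos: [0.4523, 0.1685, 0.1892]
tool_rot: [0.744, 0.669, -0.0, -0.0]
force: [0.1, -0.9, -2.4]
finger_gap: 0.69
```

```bash
cat >> h.py <<'E'
import json,os
def setc(p,r):json.dump([list(p),list(r.as_quat())],open("cmd.json","w"))
def getc():
    p,q=json.load(open("cmd.json"));return np.array(p),R.from_quat(q)
def go(wps):
    p,r=plan(wps,getc());setc(p,r)
def sync():
    s=manip.sense();setc(s["tcp_pos"],R.from_quat(s["tool_rot"]))
E
python3 - <<'E'
from h import *
sync();d=down(J);s=manip.sense();print(s["tcp_pos"],s["finger_gap"],s["qd"].round(3),R.from_quat(s["tool_rot"]).as_matrix().round(3))
x,y=slot(-88,-65)
go([((x,y,.1),d,2),((x,y,.062),d,3)])
S=shots();save(S["top"],"t5");save(S["scene"],"s5",(200,50,520,250),2)
E
```

```text
[0.45233159 0.16854698 0.18919809] 0.6900322485135835 [ 0.004  0.001 -0.002  0.001  0.     0.001] [[ 0.106  0.994 -0.   ]
 [ 0.994 -0.106 -0.   ]
 [-0.    -0.    -1.   ]]
[[0.0005,0.0003,0.0446,-0,0,-0], [0.0004,0.0003,0.0446,-0,0,-0.1], [0,0,0.0127,-0,0,0], [0,0,0.0126,-0,0,0], [0,0,0.0127,-0,0,0]]
```

View pics/s5.png

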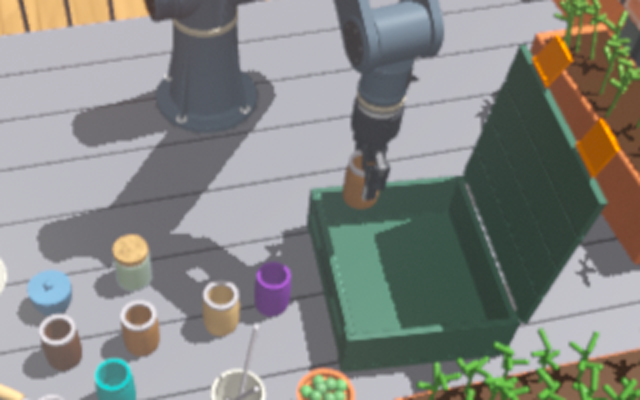

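>>> play_rows:
  steps:
    - [[0.0005, 0.0003, 0.0446, 0, 0, 0], [0.0004, 0.0003, 0.0446, 0, 0, -0.1], [0, 0, 0.0127, 0, 0, 0], [0, 0, 0.0126, 0, 0, 0], [0, 0, 0.0127, 0, 0, 0], [0, 0, 0, 0, 0, 0], [0, 0, 0, 0, 0, 0], [0, 0, 0, 0, 0, 0]]

```text
t: 8.7
tcp_pos: [0.4566, 0.1707, 0.0632]
tool_rot: [0.742, 0.67, 0.003, 0.002]
force: [5.3, -0.6, -4.6]
finger_gap: 0.691
```

>>> play_rows:
  steps:
    - [[0, 0.005, -0.001, 0, 0, 0], [0, 0.005, 0, 0, 0, 0], [0, 0, 0, 0, 0, 0], [0, 0, 0, 0, 0, 0]]

```text
t: 9.2
tcp_pos: [0.4624, 0.1693, 0.0629]
tool_rot: [0.742, 0.67, -0.0, -0.0]
force: [-0.2, -0.9, -1.6]
finger_gap: 0.695
```

```bash
python3 - <<'E'
from h import *
S=shots();save(S["top"],"t6",(140,130,320,310),4);save(S["scene"],"s6",(330,90,480,240),4)
E
```

```text
(no output)
```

View pics/t6.png

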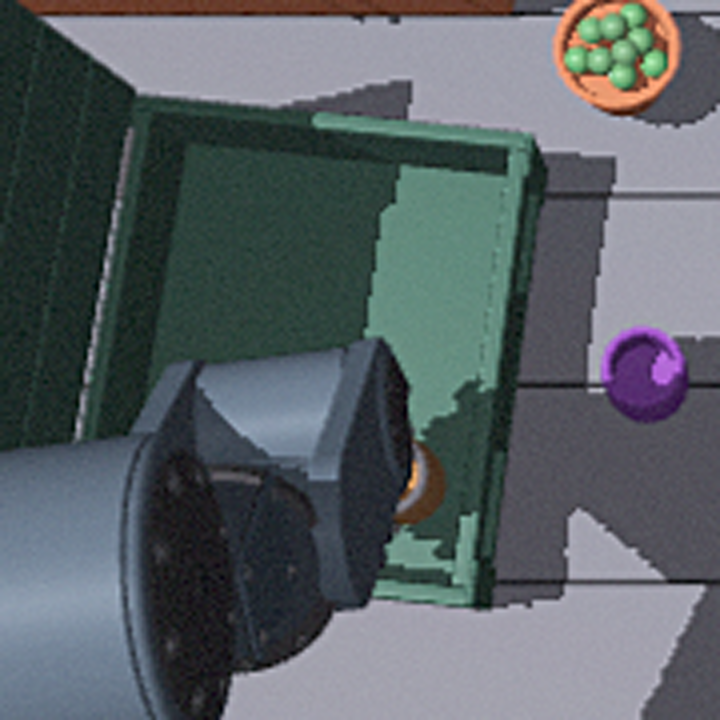

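View pics/s6.png

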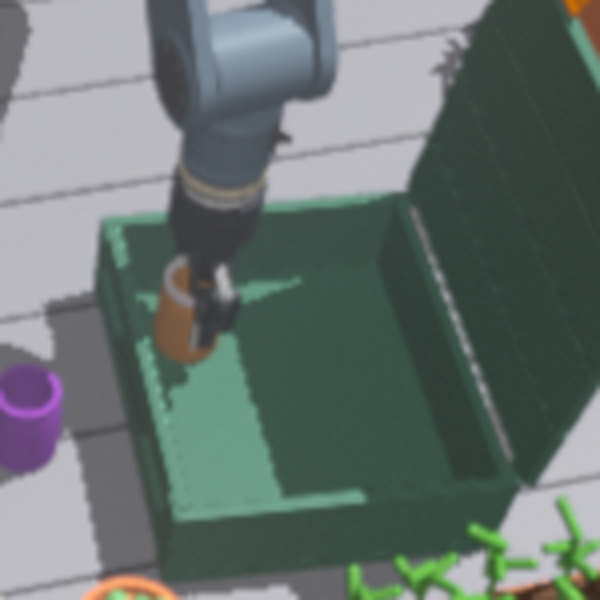

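```bash
python3 - <<'E'
from h import *
S=shots()
p=S["scene"]
def ov(p,prof,x,y,z0,im):
    a=np.linspace(0,2*np.pi,40)
    for z,r in prof:
        q=np.array([proj(p,(x+r*np.cos(t),y+r*np.sin(t),z+z0)) for t in a]);cv2.polylines(im,[np.int32(q*16)],True,(255,255,0),1,shift=4)
im=np.ascontiguousarray(p["img"][:,:,::-1])
x,y,z=manip.sense()["tcp_pos"]
ov(p,G,x,y,z-.048,im)
cv2.imwrite("pics/s7.png",cv2.resize(im[90:240,330:480],None,fx=4,fy=4))
for n in S:
    for d in manip.regions_of("gourd_d_c",S[n])[:5]:print(n,d["rect"],round(d["score"],2))
E
```

```text
scene [368.3, 153.5, 383.2, 181.2] 0.49
scene [490.9, 108.0, 512.8, 140.7] 0.44
top [236.5, 240.1, 254.2, 263.0] 0.58
```

View pics/s7.png

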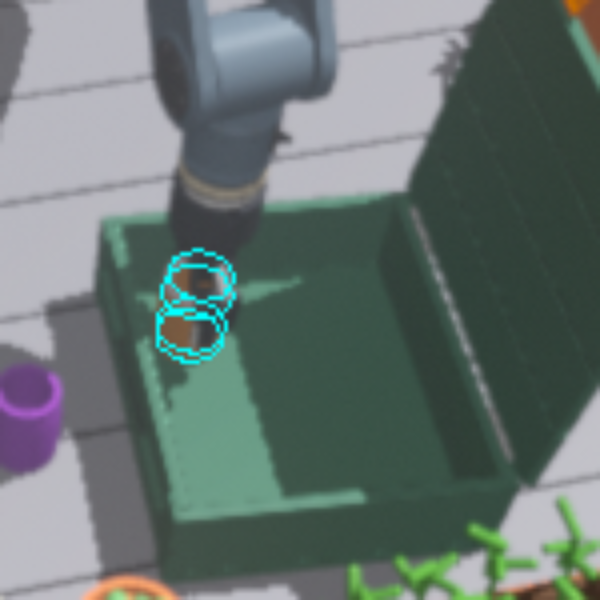

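>>> play_rows:
  steps:
    - [[0, 0, 0.0015, 0, 0, 0], [0, 0, 0, 0, 0, 0]]

```text
t: 9.75
tcp_pos: [0.4629, 0.1694, 0.0614]
tool_rot: [0.742, 0.67, -0.0, -0.0]
force: [-0.4, 0.0, -1.1]
finger_gap: 0.691
```

>>> play_rows:
  steps:
    - [[0, 0, 0, 0, 0, 0], [0, 0, 0, 0, 0, 0], [0, 0, 0, 0, 0, 0], [0, 0, -0.01, 0, 0, 0], [0, 0, -0.03, 0, 0, 0], [0, 0, -0.05, 0, 0, 0], [0, 0, -0.05, 0, 0, 0], [-0.05, 0, 0, 0, 0, 0], [-0.05, 0, 0, 0, 0, 0], [-0.05, 0, 0, 0, 0, 0]]
  fingers: 0.9

```text
t: 11.0
tcp_pos: [0.4466, 0.0192, 0.2022]
tool_rot: [0.742, 0.67, -0.0, -0.0]
force: [0.8, 0.4, -0.2]
finger_gap: 0.902
```

>>> play_rows:
  steps:
    - [[-0.05, 0, 0, 0, 0, 0], [-0.03, 0, 0, 0, 0, 0], [0, 0, 0, 0, 0, 0], [0, 0, 0, 0, 0, 0]]
  fingers: 1

```text
t: 11.5
tcp_pos: [0.4388, -0.0586, 0.2017]
tool_rot: [0.742, 0.67, -0.0, -0.001]
force: [-0.4, -0.1, -0.1]
finger_gap: 1.0
```

```bash
cat >> h.py <<'E'
def status(tag):
    S=shots();save(S["top"],"t"+tag,(120,90,480,310),2.2);return S
X0={"gourd_a_c":(.564,-.231),"gourd_b_c":(.564,-.3555),"gourd_c_c":(.554,-.094),"gourd_d_c":(.428,-.109),"canister_c":(.431,-.2207)}
E
python3 - <<'E'
from h import *
sync();print(getc()[0],getc()[1].as_matrix().round(3)[0])
S=status("8")
x,y=loc(S,"gourd_c_c",G,np.array(X0["gourd_c_c"]))[0];print(x,y)
d=down(J);x,y=.554,-.0945
go([((x,y,.17),d,4),((x,y,.09),d,2),((x,y,.047),d,3)])
E
```

```text
[ 0.43884017 -0.05863737  0.20166869] [ 0.102  0.995 -0.001]
0.5588096631256784 -0.09390718853186333
[[-0.006,0.0296,0.0079,-0,-0,0], [-0.006,0.0296,0.0079,-0,-0,0], [-0.006,0.0295,0.0079,-0,-0,0.1], [-0.0059,0.0296,0.0078,-0.1,-0,0], [-0,-0,0.04,0,-0,0], [-0,-0.0001,0.04,0,-0,0], [-0,-0,0.0143,0,-0,0], [-0,-0,0.0144,0,-0,0], [-0.0001,-0,0.0143,0,-0,0]]
```

View pics/t8.png

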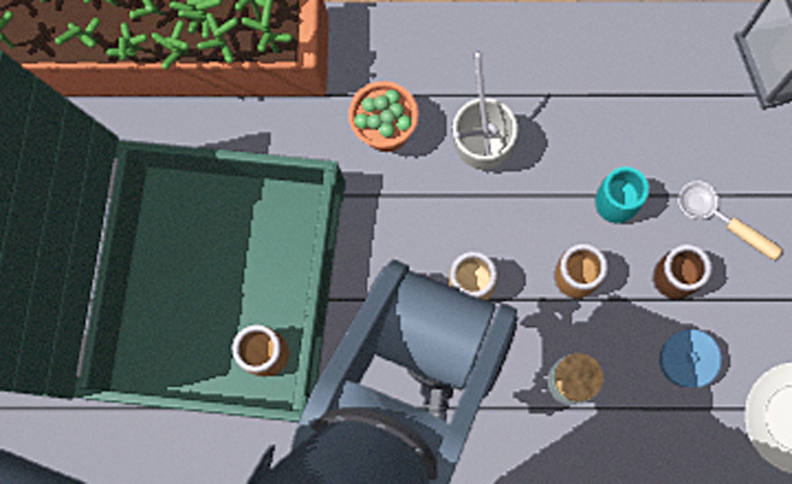

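>>> play_rows:
  steps:
    - [[-0.006, 0.0296, 0.0079, 0, 0, 0], [-0.006, 0.0296, 0.0079, 0, 0, 0], [-0.006, 0.0295, 0.0079, 0, 0, 0.1], [-0.0059, 0.0296, 0.0078, -0.1, 0, 0], [0, 0, 0.04, 0, 0, 0], [0, 0, 0.04, 0, 0, 0], [0, 0, 0.0143, 0, 0, 0], [0, 0, 0.0144, 0, 0, 0], [0, 0, 0.0143, 0, 0, 0], [0, 0, 0, 0, 0, 0]]

```text
t: 12.95
tcp_pos: [0.5547, -0.0952, 0.0466]
tool_rot: [0.743, 0.669, 0.0, 0.0]
force: [-0.7, -0.7, -0.4]
finger_gap: 0.999
```

>>> play_rows:
  steps:
    - [[0, 0, 0, 0, 0, 0], [0, 0, 0, 0, 0, 0], [0, 0, 0, 0, 0, 0], [0, 0, 0, 0, 0, 0], [0, 0, 0, 0, 0, 0]]
  fingers: 0

```text
t: 13.58
tcp_pos: [0.5555, -0.0955, 0.0479]
tool_rot: [0.743, 0.669, 0.001, 0.001]
force: [-0.0, -0.0, 6.7]
finger_gap: 0.692
```

```bash
python3 - <<'E'
from h import *
d=down(J);s=manip.sense();print(s["tcp_pos"],s["finger_gap"],getc()[0])
x,y=slot(76,-70);print(x,y)
go([((.554,-.0945,.1),d,2),((.554,-.08,.19),d,2),((x,y,.19),d,5),((x,y,.1),d,2),((x,y,.06),d,3)])
E
```

```text
[ 0.55545587 -0.09552333  0.04794303] 0.6916301767919397 [ 0.5540182  -0.09454249  0.04703   ]
0.615511886725335 0.14671579039380678
[[0,0,-0.0265,0,-0,0], [0.0001,0,-0.0265,0,-0,0], [0.0072,-0.0007,-0.045,0,-0,0], [0.0073,-0.0007,-0.045,0,-0,0], [0.0464,0.0075,0,0,-0,0], [0.0464,0.0075,0.0001,0,-0,0], [0.0464,0.0075,0,0,-0,0], [0.0463,0.0075,0.0001,0,-0,0], [0.0464,0.0076,0,0,-0,0], [-0.0001,-0,0.045,0,-0,0]]
[[-0,-0.0001,0.045,0,-0,0], [-0,-0,0.0133,0,-0,0], [-0,-0,0.0134,0,-0,0], [-0,-0,0.0133,0,-0,0]]
```

>>> play_rows:
  steps:
    - [[0, 0, -0.0265, 0, 0, 0], [0, 0, -0.0265, 0, 0, 0], [0.0072, -0.0007, -0.045, 0, 0, 0], [0.0073, -0.0007, -0.045, 0, 0, 0], [0.0464, 0.0075, 0, 0, 0, 0], [0.0464, 0.0075, 0, 0, 0, 0], [0.0464, 0.0075, 0, 0, 0, 0], [0.0463, 0.0075, 0, 0, 0, 0], [0.0464, 0.0076, 0, 0, 0, 0], [0, 0, 0, 0, 0, 0]]

```text
t: 14.82
tcp_pos: [0.6164, 0.1494, 0.1895]
tool_rot: [0.741, 0.671, 0.001, 0.0]
force: [-0.2, -0.0, -1.6]
finger_gap: 0.692
```

>>> play_rows:
  steps:
    - [[0, 0, 0.045, 0, 0, 0], [0, 0, 0.045, 0, 0, 0], [0, 0, 0.0133, 0, 0, 0], [0, 0, 0.0134, 0, 0, 0], [0, 0, 0.0133, 0, 0, 0], [0, 0, 0, 0, 0, 0], [0, 0, 0, 0, 0, 0]]

```text
t: 15.7
tcp_pos: [0.6169, 0.146, 0.0608]
tool_rot: [0.743, 0.669, 0.001, 0.001]
force: [-0.4, -0.8, -1.3]
finger_gap: 0.693
```

>>> play_rows:
  steps:
    - [[0, 0, 0, 0, 0, 0], [0, 0, 0, 0, 0, 0], [0, 0, 0, 0, 0, 0], [0, 0, -0.01, 0, 0, 0], [0, 0, -0.03, 0, 0, 0], [0, 0, -0.05, 0, 0, 0], [0, 0, -0.05, 0, 0, 0], [0, 0, 0, 0, 0, 0]]
  fingers: 0.9

```text
t: 16.7
tcp_pos: [0.6195, 0.1463, 0.2059]
tool_rot: [0.743, 0.669, 0.005, 0.004]
force: [0.3, -0.4, -0.5]
finger_gap: 0.9
```

```bash
python3 - <<'E'
from h import *
d=down(J);s=manip.sense()
setc(getc()[0]+[0,0,.14],getc()[1]);print(s["tcp_pos"],getc()[0])
S=status("9")
r=loc(S,"canister_c",C,np.array(X0["canister_c"]));print(r)
x,y=.431,-.2205
go([((x,y,.19),d,8),((x,y,.10),d,2),((x,y,.047),d,4)])
E
```

```text
[0.61946064 0.14629921 0.2058789 ] [0.61553864 0.14675828 0.20003711]
(array([ 0.43175043, -0.22165044]), array([-0.6, -1. , -0.8, -1.2, -0.7, -1.5, -0.2, -0.2]), ['scene', 'top'])
[[-0.0481,-0.0182,0.0012,0,-0,0], [-0.0481,-0.0182,0.0012,0,-0,0], [-0.048,-0.0182,0.0012,0,-0,0], [-0.0481,-0.0181,0.0012,0,-0,0], [-0.048,-0.0182,0.0012,0,-0,0], [-0.0481,-0.0181,0.0012,0,-0,0], [-0.048,-0.0182,0.0012,0,-0,0], [-0.0481,-0.0181,0.0012,0,-0,0], [-0,-0.0001,0.045,0,-0,0], [-0,-0,0.045,0,-0,0]]
[[-0,-0,0.0133,0,-0,0], [-0,-0,0.0132,0,-0,0], [-0,-0,0.0133,0,-0,0], [-0.0001,-0.0001,0.0132,0,-0,0]]
```

View pics/t9.png

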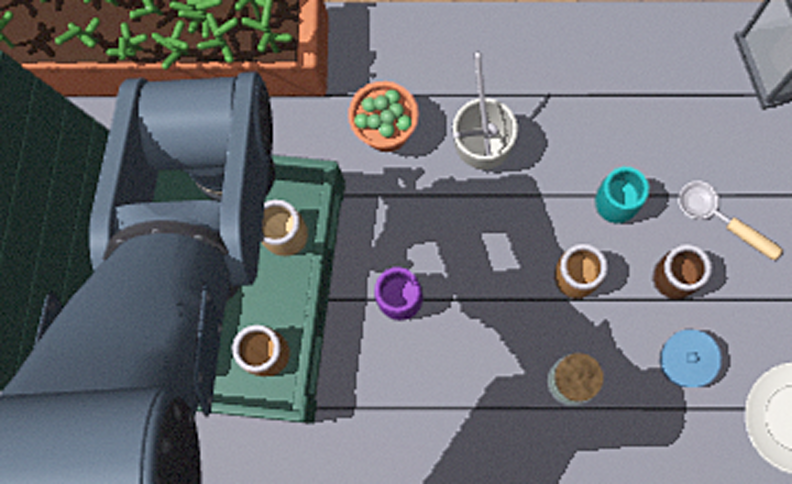

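>>> play_rows:
  steps:
    - [[-0.0481, -0.0182, 0.0012, 0, 0, 0], [-0.0481, -0.0182, 0.0012, 0, 0, 0], [-0.048, -0.0182, 0.0012, 0, 0, 0], [-0.0481, -0.0181, 0.0012, 0, 0, 0], [-0.048, -0.0182, 0.0012, 0, 0, 0], [-0.0481, -0.0181, 0.0012, 0, 0, 0], [-0.048, -0.0182, 0.0012, 0, 0, 0], [-0.0481, -0.0181, 0.0012, 0, 0, 0], [0, 0, 0, 0, 0, 0], [0, 0, 0, 0, 0, 0]]
  fingers: 1

```text
t: 18.15
tcp_pos: [0.4312, -0.2206, 0.1892]
tool_rot: [0.743, 0.669, 0.001, -0.001]
force: [0.4, -0.3, -0.4]
finger_gap: 1.003
```

>>> play_rows:
  steps:
    - [[0, 0, 0.045, 0, 0, 0], [0, 0, 0.045, 0, 0, 0], [0, 0, 0.0133, 0, 0, 0], [0, 0, 0.0132, 0, 0, 0], [0, 0, 0.0133, 0, 0, 0], [0, 0, 0.0132, 0, 0, 0], [0, 0, 0, 0, 0, 0]]

```text
t: 19.02
tcp_pos: [0.4319, -0.2212, 0.0467]
tool_rot: [0.743, 0.669, 0.001, 0.0]
force: [0.0, 0.5, -0.3]
finger_gap: 1.003
```

>>> play_rows:
  steps:
    - [[0, 0, 0, 0, 0, 0], [0, 0, 0, 0, 0, 0], [0, 0, 0, 0, 0, 0], [0, 0, 0, 0, 0, 0], [0, 0, 0, 0, 0, 0]]
  fingers: 0
  squeeze: 60

```text
t: 19.65
tcp_pos: [0.4318, -0.2213, 0.0479]
tool_rot: [0.743, 0.669, 0.0, 0.001]
force: [-1.3, -0.1, 6.2]
finger_gap: 0.714
```

```bash
python3 - <<'E'
from h import *
d=down(J);s=manip.sense();print(s["tcp_pos"],s["finger_gap"],getc()[0])
x,y=slot(-76,46);print(x,y)
go([((.431,-.2205,.1),d,2),((.431,-.20,.20),d,2),((.44,.1,.2),d,6),((x,y,.20),d,4),((x,y,.1),d,2),((x,y,.0605),d,3)])
E
```

```text
[ 0.43183074 -0.22130516  0.04792412] 0.7140945918001679 [ 0.43094923 -0.22052327  0.04704961]
0.47690114918482485 0.278424041610182
[[0,0,-0.0265,0,-0,0], [0.0001,0.0001,-0.0265,0,-0,0], [0.0102,-0.001,-0.05,0,-0,0], [0.0102,-0.0011,-0.0499,0,-0,0], [0.0499,-0.0037,0,0,-0,0], [0.0499,-0.0037,0,0,-0,0], [0.0499,-0.0037,0,0,-0,0], [0.0499,-0.0037,0.0001,0,-0,0], [0.0499,-0.0037,0,0,-0,0], [0.0498,-0.0037,0.0001,0,-0,0]]
[[0.0453,0.0045,0,0,-0,0], [0.0453,0.0045,0,0,-0,0], [0.0454,0.0046,0.0001,0,-0,0], [0.0453,0.0045,0,0,-0,0], [-0,-0,0.05,0,-0,0], [-0,-0.0001,0.05,0,-0,0], [-0,0,0.0132,0,-0,0], [-0,0,0.0132,0,-0,0], [-0.0001,0,0.0131,0,-0,0]]
```

>>> play_rows:
  steps:
    - [[0, 0, -0.0265, 0, 0, 0], [0, 0, -0.0265, 0, 0, 0], [0.0102, -0.001, -0.05, 0, 0, 0], [0.0102, -0.0011, -0.05, 0, 0, 0], [0.0499, -0.0037, 0, 0, 0, 0], [0.0499, -0.0037, 0, 0, 0, 0], [0.0499, -0.0037, 0, 0, 0, 0], [0.0499, -0.0037, 0, 0, 0, 0], [0.0499, -0.0037, 0, 0, 0, 0], [0.0498, -0.0037, 0, 0, 0, 0]]

```text
t: 20.9
tcp_pos: [0.4406, 0.1008, 0.2]
tool_rot: [0.743, 0.669, 0.001, 0.001]
force: [2.1, -0.0, -2.5]
finger_gap: 0.717
```

>>> play_rows:
  steps:
    - [[0.0453, 0.0045, 0, 0, 0, 0], [0.0453, 0.0045, 0, 0, 0, 0], [0.0454, 0.0046, 0, 0, 0, 0], [0.0453, 0.0045, 0, 0, 0, 0], [0, 0, 0, 0, 0, 0], [0, 0, 0, 0, 0, 0]]

```text
t: 21.65
tcp_pos: [0.4767, 0.2772, 0.1995]
tool_rot: [0.743, 0.67, -0.001, 0.0]
force: [-0.9, -0.4, -3.0]
finger_gap: 0.715
```

```bash
python3 - <<'E'
from h import *
S=shots();save(S["top"],"t10",(120,90,480,310),2.2);save(S["scene"],"s10",(330,70,530,240),3.5)
E
```

```text
(no output)
```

View pics/s10.png

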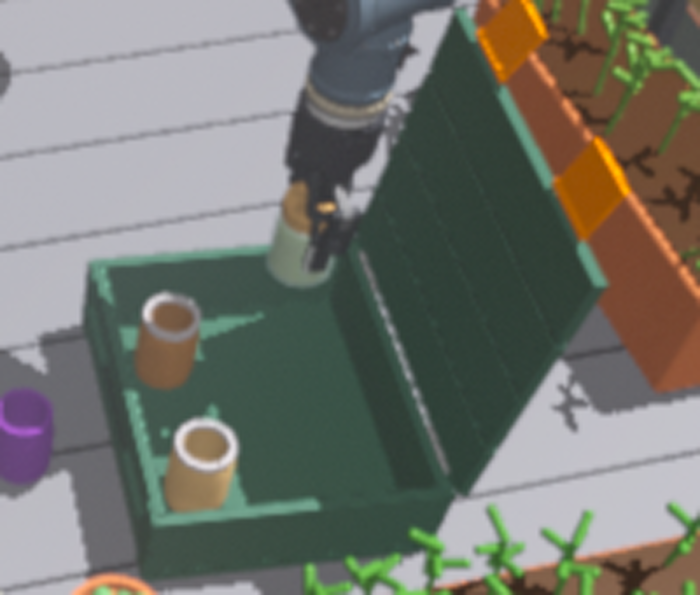

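>>> play_rows:
  steps:
    - [[0, 0, 0.05, 0, 0, 0], [0, 0, 0.05, 0, 0, 0], [0, 0, 0.0132, 0, 0, 0], [0, 0, 0.0132, 0, 0, 0], [0, 0, 0.0131, 0, 0, 0], [0, 0, 0, 0, 0, 0], [0, 0, 0, 0, 0, 0]]

```text
t: 22.62
tcp_pos: [0.4783, 0.2778, 0.0614]
tool_rot: [0.743, 0.669, 0.001, 0.001]
force: [-0.3, -0.3, -3.0]
finger_gap: 0.711
```

>>> play_rows:
  steps:
    - [[0, 0, 0.001, 0, 0, 0], [0, 0, 0, 0, 0, 0], [0, 0, 0, 0, 0, 0], [0, 0, 0, 0, 0, 0]]
  fingers: 0.9
  squeeze: 35

```text
t: 23.12
tcp_pos: [0.4781, 0.2776, 0.0599]
tool_rot: [0.743, 0.669, 0.001, 0.001]
force: [0.4, 0.2, -0.8]
finger_gap: 0.901
```

>>> play_rows:
  steps:
    - [[0, 0, -0.01, 0, 0, 0], [0, 0, -0.03, 0, 0, 0], [0, 0, -0.05, 0, 0, 0], [0, 0, -0.05, 0, 0, 0], [0, 0, 0, 0, 0, 0], [0, 0, 0, 0, 0, 0]]

```text
t: 23.88
tcp_pos: [0.4772, 0.2775, 0.2]
tool_rot: [0.743, 0.669, 0.001, 0.001]
force: [0.1, -0.8, -0.8]
finger_gap: 0.896
```

```bash
python3 - <<'E'
from h import *
d=down(J);s=manip.sense()
sync();print(s["tcp_pos"])
S=status("11")
print(loc(S,"gourd_a_c",G,np.array(X0["gourd_a_c"])))
x,y=.566,-.231
go([((.50,.0,.2),d,6),((x,y,.18),d,5),((x,y,.09),d,2),((x,y,.047),d,3)])
E
```

```text
[0.47720269 0.27746309 0.19995222]
(array([ 0.56530542, -0.22962115]), array([-0.5, -1.5,  0.2, -1.1, -0.9, -2.3,  0.8, -0.2]), ['scene', 'top'])
[[-0.0456,0.0086,0,0,0,0], [-0.0456,0.0086,0,0,0,0], [-0.0456,0.0086,0,0,0,0], [-0.0456,0.0085,0,0,0,0], [-0.0456,0.0086,0,0,0,0], [-0.0456,0.0085,0.0001,0.1,0,0], [-0.0446,0.0179,0.004,-0,0,0], [-0.0446,0.0179,0.004,-0,0,0], [-0.0446,0.0179,0.004,-0,0,0], [-0.0446,0.018,0.004,-0,0,0]]
[[-0.0445,0.0179,0.004,-0,0,0], [-0,0,0.045,-0,0,0], [-0,0.0001,0.045,-0,0,0], [-0,-0,0.0143,-0,0,0], [-0,-0,0.0143,-0,0,0], [-0,-0,0.0144,-0,0,0]]
```

View pics/t11.png

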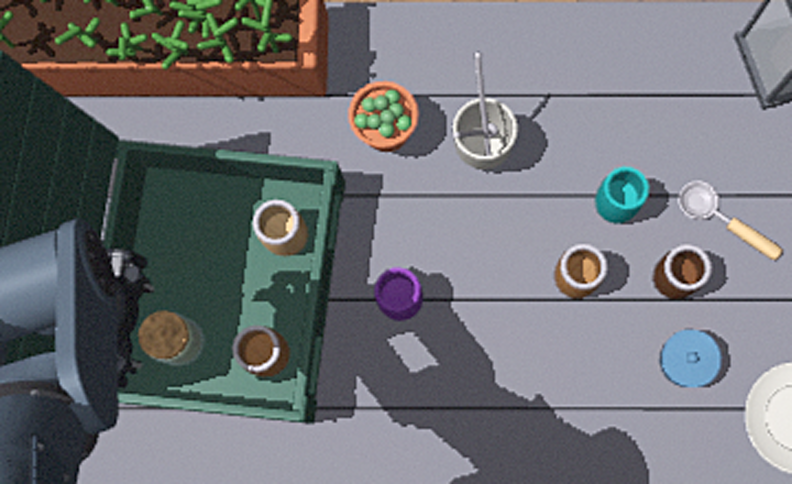

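>>> play_rows:
  steps:
    - [[-0.0456, 0.0086, 0, 0, 0, 0], [-0.0456, 0.0086, 0, 0, 0, 0], [-0.0456, 0.0086, 0, 0, 0, 0], [-0.0456, 0.0085, 0, 0, 0, 0], [-0.0456, 0.0086, 0, 0, 0, 0], [-0.0456, 0.0085, 0, 0, 0, 0], [-0.0446, 0.0179, 0.004, 0, 0, 0], [-0.0446, 0.0179, 0.004, 0, 0, 0], [-0.0446, 0.0179, 0.004, 0, 0, 0], [-0.0446, 0.018, 0.004, 0, 0, 0]]
  fingers: 1

```text
t: 25.32
tcp_pos: [0.553, -0.1861, 0.1825]
tool_rot: [0.743, 0.669, 0.0, -0.001]
force: [0.7, 0.4, 0.9]
finger_gap: 1.006
```

>>> play_rows:
  steps:
    - [[-0.0445, 0.0179, 0.004, 0, 0, 0], [0, 0, 0, 0, 0, 0], [0, 0, 0.045, 0, 0, 0], [0, 0, 0.045, 0, 0, 0], [0, 0, 0.0143, 0, 0, 0], [0, 0, 0.0143, 0, 0, 0], [0, 0, 0.0144, 0, 0, 0], [0, 0, 0, 0, 0, 0]]

```text
t: 26.32
tcp_pos: [0.5665, -0.2306, 0.0466]
tool_rot: [0.743, 0.669, 0.0, 0.0]
force: [0.4, 0.7, 0.6]
finger_gap: 0.998
```

>>> play_rows:
  steps:
    - [[0, 0, 0, 0, 0, 0], [0, 0, 0, 0, 0, 0], [0, 0, 0, 0, 0, 0], [0, 0, 0, 0, 0, 0], [0, 0, 0, 0, 0, 0]]
  fingers: 0

```text
t: 26.95
tcp_pos: [0.5671, -0.2312, 0.048]
tool_rot: [0.743, 0.669, 0.001, 0.001]
force: [-0.8, 0.1, 6.2]
finger_gap: 0.697
```

```bash
python3 - <<'E'
from h import *
d=down(J);s=manip.sense();print(s["tcp_pos"],s["finger_gap"],getc()[0])
x,y=slot(76,46);print(x,y)
go([((.566,-.231,.1),d,2),((.562,-.20,.20),d,2),((.562,.05,.2),d,5),((x,y,.20),d,5),((x,y,.1),d,2),((x,y,.0595),d,3)])
E
```

```text
[ 0.5670613  -0.23117267  0.04804696] 0.6972086438255072 [ 0.56604652 -0.23100325  0.04697382]
0.6280155464928958 0.2620399357078609
[[-0,-0,-0.0265,-0,0,0], [-0,-0,-0.0265,-0,0,0], [0.0152,-0.0036,-0.05,-0,0,0], [0.0152,-0.0036,-0.05,-0,0,0], [0.0497,-0.0052,-0,-0,0,0], [0.0497,-0.0052,-0,-0,0,0], [0.0498,-0.0052,-0,-0,0,0], [0.0497,-0.0052,-0,-0,0,0], [0.0498,-0.0052,-0,-0,0,0], [0.0435,0.0087,-0,-0,0,0]]
[[0.0435,0.0087,-0,-0,0,0], [0.0436,0.0088,-0,-0,0,0], [0.0435,0.0087,-0,-0,0,0], [0.0436,0.0088,-0.0001,-0,0,0], [0,0,0.05,-0,0,0], [0,0,0.05,-0,0,0], [0,0,0.0135,-0,0,0], [0,0,0.0135,-0,0,0], [0,0,0.0135,-0,0,0]]
```

>>> play_rows:
  steps:
    - [[0, 0, -0.0265, 0, 0, 0], [0, 0, -0.0265, 0, 0, 0], [0.0152, -0.0036, -0.05, 0, 0, 0], [0.0152, -0.0036, -0.05, 0, 0, 0], [0.0497, -0.0052, 0, 0, 0, 0], [0.0497, -0.0052, 0, 0, 0, 0], [0.0498, -0.0052, 0, 0, 0, 0], [0.0497, -0.0052, 0, 0, 0, 0], [0.0498, -0.0052, 0, 0, 0, 0], [0.0435, 0.0087, 0, 0, 0, 0]]

```text
t: 28.2
tcp_pos: [0.574, 0.0946, 0.1993]
tool_rot: [0.743, 0.67, -0.0, -0.0]
force: [1.4, -0.9, -1.8]
finger_gap: 0.69
```

>>> play_rows:
  steps:
    - [[0.0435, 0.0087, 0, 0, 0, 0], [0.0436, 0.0088, 0, 0, 0, 0], [0.0435, 0.0087, 0, 0, 0, 0], [0.0436, 0.0088, 0, 0, 0, 0], [0, 0, 0, 0, 0, 0], [0, 0, 0, 0, 0, 0]]

```text
t: 28.95
tcp_pos: [0.6275, 0.2619, 0.199]
tool_rot: [0.743, 0.67, -0.001, 0.0]
force: [0.6, 0.4, -1.8]
finger_gap: 0.694
```

>>> play_rows:
  steps:
    - [[0, 0, 0.05, 0, 0, 0], [0, 0, 0.05, 0, 0, 0], [0, 0, 0.0135, 0, 0, 0], [0, 0, 0.0135, 0, 0, 0], [0, 0, 0.0135, 0, 0, 0], [0, 0, 0, 0, 0, 0], [0, 0, 0, 0, 0, 0]]

```text
t: 29.82
tcp_pos: [0.6291, 0.2623, 0.0603]
tool_rot: [0.743, 0.669, 0.001, 0.001]
force: [-0.1, -0.5, -1.5]
finger_gap: 0.693
```

>>> play_rows:
  steps:
    - [[0, 0, 0, 0, 0, 0], [0, 0, 0, 0, 0, 0], [0, 0, 0, 0, 0, 0], [0, 0, 0, 0, 0, 0]]
  fingers: 0.9

```text
t: 30.32
tcp_pos: [0.6287, 0.2622, 0.0597]
tool_rot: [0.743, 0.669, 0.001, 0.001]
force: [0.1, -0.4, -0.8]
finger_gap: 0.897
```

>>> play_rows:
  steps:
    - [[0, 0, -0.01, 0, 0, 0], [0, 0, -0.03, 0, 0, 0], [0, 0, -0.05, 0, 0, 0], [0, 0, -0.05, 0, 0, 0], [0, 0, 0, 0, 0, 0], [0, 0, 0, 0, 0, 0]]

```text
t: 31.08
tcp_pos: [0.628, 0.2621, 0.1999]
tool_rot: [0.743, 0.669, 0.001, 0.001]
force: [0.5, -0.2, -1.5]
finger_gap: 0.901
```

```bash
python3 - <<'E'
from h import *
d=down(J);s=manip.sense()
sync();print(s["tcp_pos"])
S=status("12")
print(loc(S,"gourd_b_c",G,np.array(X0["gourd_b_c"])))
x,y=.566,-.356
go([((.562,.0,.2),d,6),((x,y,.18),d,8),((x,y,.09),d,2),((x,y,.047),d,3)])
E
```

```text
[0.62804967 0.2620839  0.19988014]
(array([ 0.56402343, -0.35865407]), array([-2.8, -2.4,  0.1, -0.8,  0.3, -0.7, -1.1, -0.7]), ['scene', 'top'])
[[-0.0446,-0.0064,-0,0,-0,0], [-0.0446,-0.0064,-0,0,-0,0], [-0.0446,-0.0064,-0,0,-0,0], [-0.0446,-0.0064,-0.0001,0,-0,0], [-0.0446,-0.0064,-0,0.1,-0,0], [-0.0445,-0.0065,-0.0001,0,-0,0], [-0.0442,0.0051,0.0025,0,-0,0], [-0.0442,0.0051,0.0025,0,-0,0], [-0.0442,0.0051,0.0025,0,-0,0], [-0.0442,0.0051,0.0025,0,-0,0]]
[[-0.0442,0.0051,0.0025,0,-0,0], [-0.0442,0.0051,0.0025,0,-0,0], [-0.0442,0.0052,0.0025,0,-0,0], [-0.0443,0.0051,0.0025,0,-0,0], [0,0,0.045,0,-0,0], [0,0,0.045,0,-0,0], [0,0,0.0143,0,-0,0], [0,0,0.0144,0,-0,0], [0,0,0.0143,0,-0,0]]
```

View pics/t12.png

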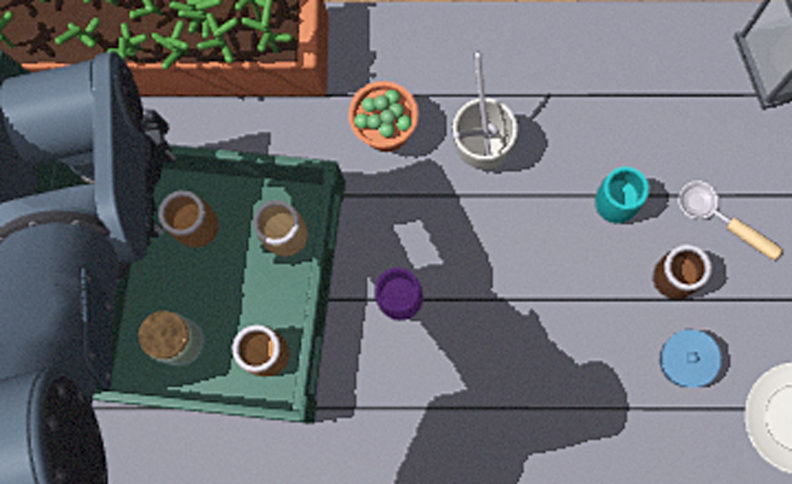

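Four items stand in the locker; the dark gourd at px (687,270) is last.

>>> play_rows:
  steps:
    - [[-0.0446, -0.0064, 0, 0, 0, 0], [-0.0446, -0.0064, 0, 0, 0, 0], [-0.0446, -0.0064, 0, 0, 0, 0], [-0.0446, -0.0064, 0, 0, 0, 0], [-0.0446, -0.0064, 0, 0, 0, 0], [-0.0445, -0.0065, 0, 0, 0, 0], [-0.0442, 0.0051, 0.0025, 0, 0, 0], [-0.0442, 0.0051, 0.0025, 0, 0, 0], [-0.0442, 0.0051, 0.0025, 0, 0, 0], [-0.0442, 0.0051, 0.0025, 0, 0, 0]]
  fingers: 1

```text
t: 32.52
tcp_pos: [0.5638, -0.1791, 0.1883]
tool_rot: [0.743, 0.669, 0.0, -0.0]
force: [0.7, -0.8, 0.2]
finger_gap: 0.999
```

>>> play_rows:
  steps:
    - [[-0.0442, 0.0051, 0.0025, 0, 0, 0], [-0.0442, 0.0051, 0.0025, 0, 0, 0], [-0.0442, 0.0052, 0.0025, 0, 0, 0], [-0.0443, 0.0051, 0.0025, 0, 0, 0], [0, 0, 0, 0, 0, 0], [0, 0, 0, 0, 0, 0]]

```text
t: 33.28
tcp_pos: [0.5657, -0.3552, 0.1782]
tool_rot: [0.743, 0.669, 0.001, -0.001]
force: [-0.3, 0.2, 0.6]
finger_gap: 0.999
```

```bash
python3 - <<'E'
from h import *
s=manip.sense();print(s["tcp_pos"],getc()[0])
S=shots();save(S["scene"],"s13",(150,100,400,280),3);save(S["top"],"t13",(330,130,530,300),3)
print(loc(S,"gourd_b_c",G,np.array(X0["gourd_b_c"])))
E
```

```text
[ 0.56568111 -0.35521914  0.178212  ] [ 0.56597502 -0.35600677  0.04700512]
(array([ 0.57108733, -0.35511084]), array([-0.4, -0.8,  0.4,  0.8]), ['scene'])
```

View pics/s13.png

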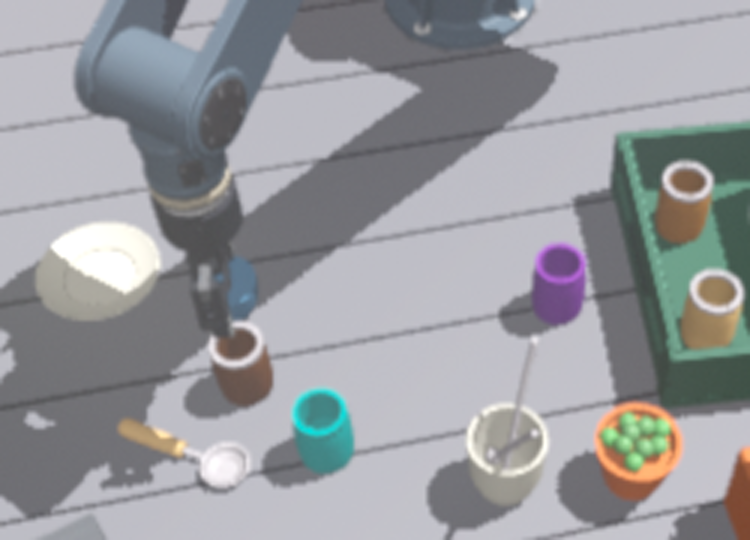

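>>> play_rows:
  steps:
    - [[0, 0, 0.045, 0, 0, 0], [0, 0, 0.045, 0, 0, 0], [0, 0, 0.0143, 0, 0, 0], [0, 0, 0.0144, 0, 0, 0], [0, 0, 0.0143, 0, 0, 0], [0, 0, 0, 0, 0, 0]]

```text
t: 34.22
tcp_pos: [0.5664, -0.3557, 0.0461]
tool_rot: [0.743, 0.669, 0.001, 0.0]
force: [-0.3, -0.1, -0.5]
finger_gap: 0.999
```

>>> play_rows:
  steps:
    - [[0, 0, 0, 0, 0, 0], [0, 0, 0, 0, 0, 0], [0, 0, 0, 0, 0, 0], [0, 0, 0, 0, 0, 0], [0, 0, 0, 0, 0, 0]]
  fingers: 0

```text
t: 34.85
tcp_pos: [0.5671, -0.3565, 0.0476]
tool_rot: [0.743, 0.669, 0.001, 0.002]
force: [-0.1, 0.8, 5.9]
finger_gap: 0.697
```

```bash
python3 - <<'E'
from h import *
d=down(J);s=manip.sense();print(s["tcp_pos"],s["finger_gap"],getc()[0])
x,y=slot(-2,-10);print(x,y)
go([((.566,-.356,.1),d,2),((.562,-.33,.20),d,2),((.56,-.03,.2),d,6),((x,y,.20),d,5),((x,y,.1),d,2),((x,y,.0595),d,3)])
E
```

```text
[ 0.5670913  -0.3565028   0.04764912] 0.6970814100090803 [ 0.56597502 -0.35600677  0.04700512]
0.544433750962899 0.21477384367581534
[[0,0,-0.0265,0,-0,0], [0,0,-0.0265,0,-0,0], [0.0127,-0.0033,-0.05,0,-0,0], [0.0128,-0.0033,-0.05,0,-0,0], [0.0497,-0.0055,0,0,-0,0], [0.0497,-0.0055,0,0,-0,0], [0.0497,-0.0055,0,0,-0,0], [0.0497,-0.0056,0,0,-0,0], [0.0497,-0.0055,0,0,-0,0], [0.0496,-0.0056,0,0,-0,0]]
[[0.0484,-0.0082,0,0,-0,0], [0.0484,-0.0082,0,0,-0,0], [0.0484,-0.0082,0,0,-0,0], [0.0483,-0.0081,0,0,-0,0], [0.0484,-0.0082,0,0,-0,0], [-0,0,0.05,0,-0,0], [-0,0,0.05,0,-0,0], [-0,0,0.0135,0,-0,0], [-0,0,0.0135,0,-0,0], [-0,0,0.0135,0,-0,0]]
```

>>> play_rows:
  steps:
    - [[0, 0, -0.0265, 0, 0, 0], [0, 0, -0.0265, 0, 0, 0], [0.0127, -0.0033, -0.05, 0, 0, 0], [0.0128, -0.0033, -0.05, 0, 0, 0], [0.0497, -0.0055, 0, 0, 0, 0], [0.0497, -0.0055, 0, 0, 0, 0], [0.0497, -0.0055, 0, 0, 0, 0], [0.0497, -0.0056, 0, 0, 0, 0], [0.0497, -0.0055, 0, 0, 0, 0], [0.0496, -0.0056, 0, 0, 0, 0]]

```text
t: 36.1
tcp_pos: [0.5598, -0.0282, 0.1989]
tool_rot: [0.743, 0.669, 0.0, 0.0]
force: [0.4, -0.3, -1.3]
finger_gap: 0.692
```

>>> play_rows:
  steps:
    - [[0.0484, -0.0082, 0, 0, 0, 0], [0.0484, -0.0082, 0, 0, 0, 0], [0.0484, -0.0082, 0, 0, 0, 0], [0.0483, -0.0081, 0, 0, 0, 0], [0.0484, -0.0082, 0, 0, 0, 0], [0, 0, 0, 0, 0, 0], [0, 0, 0, 0, 0, 0]]

```text
t: 36.98
tcp_pos: [0.5443, 0.2148, 0.1988]
tool_rot: [0.743, 0.67, -0.0, 0.001]
force: [0.8, -0.5, -2.2]
finger_gap: 0.695
```

```bash
python3 - <<'E'
from h import *
s=manip.sense();print(s["tcp_pos"],getc()[0])
S=shots();save(S["scene"],"s14",(280,60,530,250),3);
E
```

```text
[0.54427433 0.21477481 0.19880604] [0.54440374 0.2148147  0.05951581]
```

View pics/s14.png

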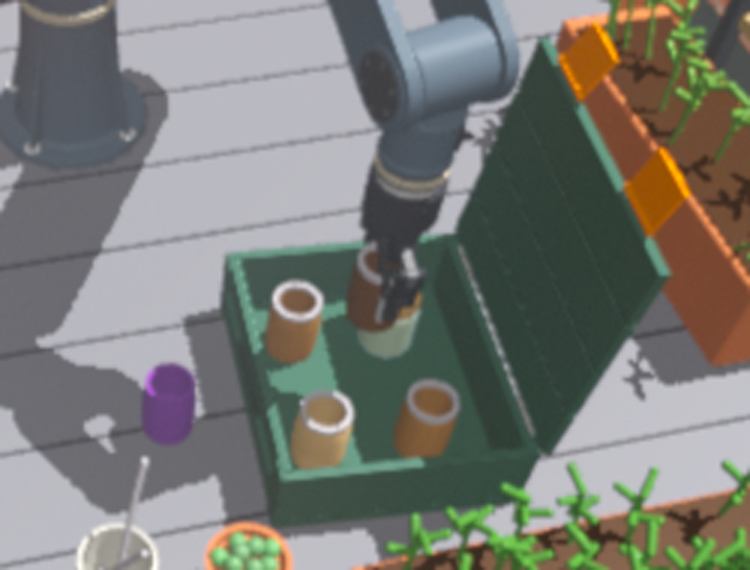

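>>> play_rows:
  steps:
    - [[0, 0, 0.05, 0, 0, 0], [0, 0, 0.05, 0, 0, 0], [0, 0, 0.0135, 0, 0, 0], [0, 0, 0.0135, 0, 0, 0], [0, 0, 0.0135, 0, 0, 0], [0, 0, 0, 0, 0, 0], [0, 0, 0, 0, 0, 0]]

```text
t: 37.95
tcp_pos: [0.5455, 0.215, 0.0595]
tool_rot: [0.743, 0.669, 0.001, 0.001]
force: [0.2, -0.8, -0.4]
finger_gap: 0.695
```

>>> play_rows:
  steps:
    - [[0, 0, 0, 0, 0, 0], [0, 0, 0, 0, 0, 0], [0, 0, 0, 0, 0, 0], [0, 0, 0, 0, 0, 0]]
  fingers: 0.9

```text
t: 38.45
tcp_pos: [0.545, 0.2149, 0.0589]
tool_rot: [0.743, 0.669, 0.001, 0.001]
force: [0.6, 0.7, 0.1]
finger_gap: 0.898
```

>>> play_rows:
  steps:
    - [[0, 0, -0.01, 0, 0, 0], [0, 0, -0.03, 0, 0, 0], [0, 0, -0.05, 0, 0, 0], [0, 0, -0.05, 0, 0, 0], [-0.05, 0, -0.02, 0, 0, 0], [-0.06, 0, -0.02, 0, 0, 0], [-0.06, -0.03, 0, 0, 0, 0], [-0.06, -0.03, 0, 0, 0, 0], [0, 0, 0, 0, 0, 0], [0, 0, 0, 0, 0, 0]]

```text
t: 39.7
tcp_pos: [0.4667, 0.0006, 0.2392]
tool_rot: [0.743, 0.669, 0.001, 0.001]
force: [0.3, 0.9, 0.3]
finger_gap: 0.899
```

```bash
python3 - <<'E'
from h import *
sync();s=manip.sense();print(s["tcp_pos"],s["q"])
S=shots();save(S["scene"],"s15",(280,60,530,250),3);save(S["top"],"t15",(40,90,320,300),2.8)
E
```

```text
[0.4666816  0.00057724 0.23923567] [-2.39306557e-01  3.40122965e-01  1.83937506e+00  7.99973958e-04
  9.58478685e-01 -1.34589273e-01]
```

View pics/s15.png

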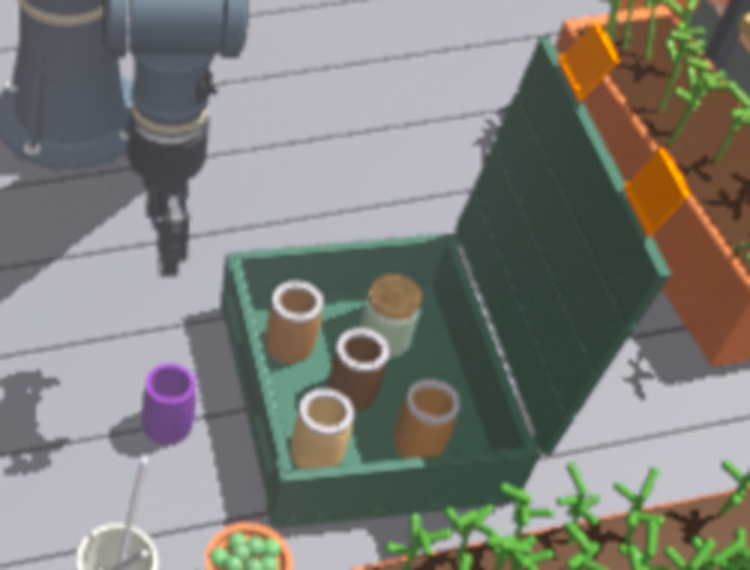

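View pics/t15.png

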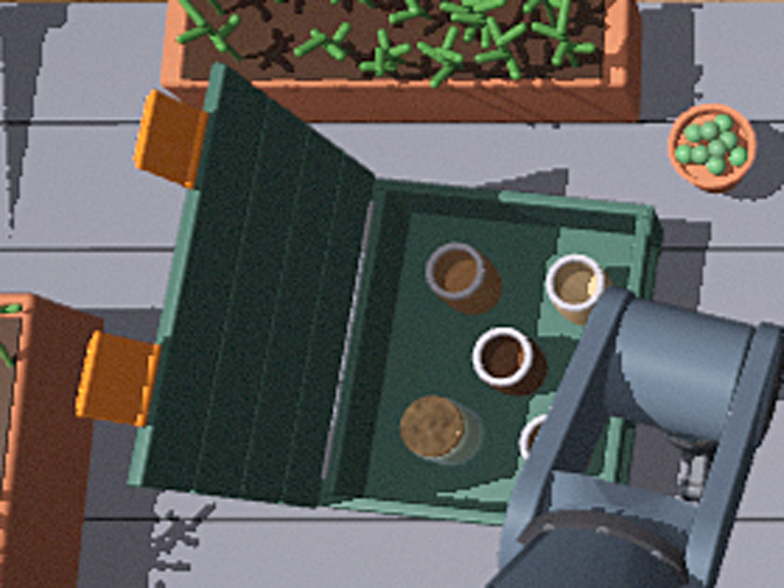

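```bash
python3 - <<'E'
from h import *
S=shots();ps=[S["top"],S["scene"]]
c,s=np.cos(LK[2]),np.sin(LK[2])
def L(P):
    d=np.array(P)-[LK[0],LK[1],0];return (c*d[0]+s*d[1],-s*d[0]+c*d[1],d[2])
for a in[((116.8,113.2),(501.7,151.7)),((88.2,263.2),(461.7,72.7))]:
    P=tri(ps,a);print(P,np.round(L(P),3),[np.round(proj(p,P)-u,1) for p,u in zip(ps,a)])
for l in("lid_front","clip_near_pin","clip_far_pin"):
    u=[manip.pinpoint(l,p)[0]["point"] for p in ps];P=tri(ps,u);print(l,np.round(P,3),np.round(L(P),3),[np.round(proj(p,P)-x,1) for p,x in zip(ps,u)])
print(slot(-154,245),slot(-154,200))
E
```

```text
[0.72616104 0.38096696 0.36089075] [0.161 0.175 0.361] [array([0., 0.]), array([ 0., -0.])]
[0.40312246 0.41315455 0.36013448] [-0.164  0.172  0.36 ] [array([-1. , -0.2]), array([-0.6,  0.2])]
lid_front [0.563 0.39  0.38 ] [-0.003  0.166  0.38 ] [array([0.3, 0.1]), array([ 0.2, -0.1])]
clip_near_pin [0.64  0.149 0.234] [ 0.1   -0.066  0.234] [array([143.8, -58.9]), array([ 79. , -86.5])]
clip_far_pin [0.658 0.387 0.368] [0.092 0.174 0.368] [array([0.3, 0.1]), array([ 0.2, -0.1])]
(np.float64(0.42080584710937996), np.float64(0.4846722345357556)) (np.float64(0.4159552894409296), np.float64(0.43993441954323453))
```

```bash
python3 - <<'E'
from h import *
x,y=slot(-154,272)
go([((.42,.05,.34),down(10),3),((.34,.32,.42),down(50),6),((.34,.48,.42),down(75),4),((x,y,.42),down(84),3),((x,y,.337),down(84),2)])
E
```

```text
[[0.0148,-0.0171,-0.0336,0.1,0,-5.3], [0.0162,-0.0157,-0.0336,0.1,0,-5.4], [0.0177,-0.0141,-0.0337,0,0,-5.3], [0.0466,-0.0053,-0.0133,0,0,-6.7], [0.0469,0.0001,-0.0133,0,0,-6.7], [0.0466,0.0056,-0.0134,0,0,-6.7], [0.0456,0.011,-0.0133,0,0,-6.6], [0.0441,0.0162,-0.0134,0,0,-6.7], [0.0419,0.0212,-0.0133,-0,0,-6.6], [0.0257,0.0306,-0,-0,0,-6.3]]
[[0.0222,0.0333,-0,-0,0,-6.2], [0.0185,0.0355,-0,-0,0,-6.3], [0.0145,0.0373,-0.0001,-0,0,-6.2], [-0.0242,0.0174,0,-0,0,-3], [-0.0251,0.0161,0,-0,0,-3], [-0.0259,0.0147,0.0001,-0,0,-3], [-0,0,0.0415,-0,0,-0], [-0,0,0.0415,-0,0,-0]]
```

>>> play_rows:
  steps:
    - [[0.0148, -0.0171, -0.0336, 0.1, 0, -5.3], [0.0162, -0.0157, -0.0336, 0.1, 0, -5.4], [0.0177, -0.0141, -0.0337, 0, 0, -5.3], [0.0466, -0.0053, -0.0133, 0, 0, -6.7], [0.0469, 0.0001, -0.0133, 0, 0, -6.7], [0.0466, 0.0056, -0.0134, 0, 0, -6.7], [0.0456, 0.011, -0.0133, 0, 0, -6.6], [0.0441, 0.0162, -0.0134, 0, 0, -6.7], [0.0419, 0.0212, -0.0133, 0, 0, -6.6], [0.0257, 0.0306, 0, 0, 0, -6.3]]
  fingers: 0

```text
t: 41.45
tcp_pos: [0.3385, 0.3619, 0.4208]
tool_rot: [0.287, 0.958, 0.001, 0.0]
force: [0.6, -0.4, 0.3]
finger_gap: 0.005
```

>>> play_rows:
  steps:
    - [[0.0222, 0.0333, 0, 0, 0, -6.2], [0.0185, 0.0355, 0, 0, 0, -6.3], [0.0145, 0.0373, 0, 0, 0, -6.2], [-0.0242, 0.0174, 0, 0, 0, -3], [-0.0251, 0.0161, 0, 0, 0, -3], [-0.0259, 0.0147, 0, 0, 0, -3], [0, 0, 0, 0, 0, 0], [0, 0, 0, 0, 0, 0]]

```text
t: 42.45
tcp_pos: [0.4221, 0.5114, 0.4188]
tool_rot: [0.052, 0.999, -0.001, -0.002]
force: [-0.6, 0.3, -0.1]
finger_gap: -0.004
```

```bash
python3 - <<'E'
from h import *
s=manip.sense();print(s["tcp_pos"],s["q"].round(2),getc()[0])
S=shots();save(S["scene"],"s16",(280,0,560,250),2.7);save(S["top"],"t16",(0,90,320,300),2.4)
E
```

```text
[0.42210282 0.51143765 0.41881724] [ 0.71  0.46  1.1   0.    1.58 -0.75] [0.42369287 0.51149993 0.33695578]
```

View pics/s16.png

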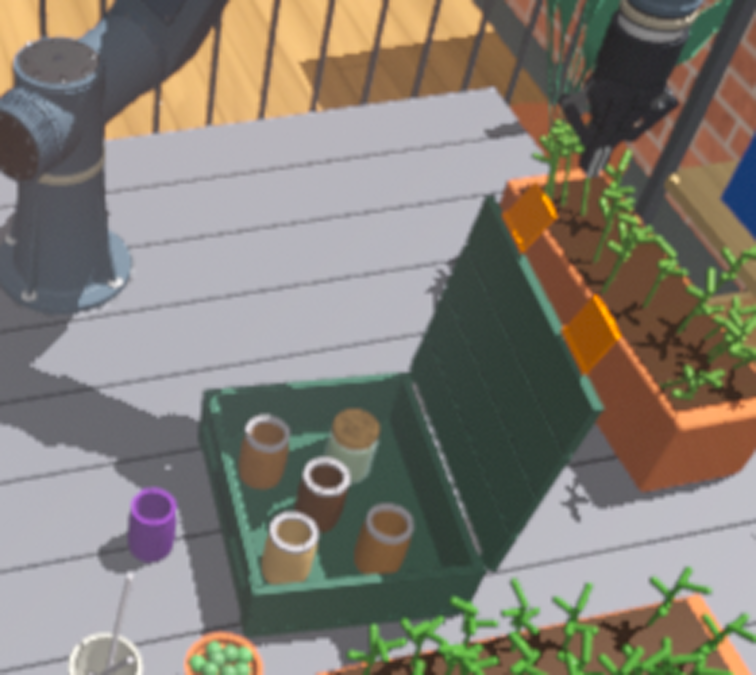

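View pics/t16.png

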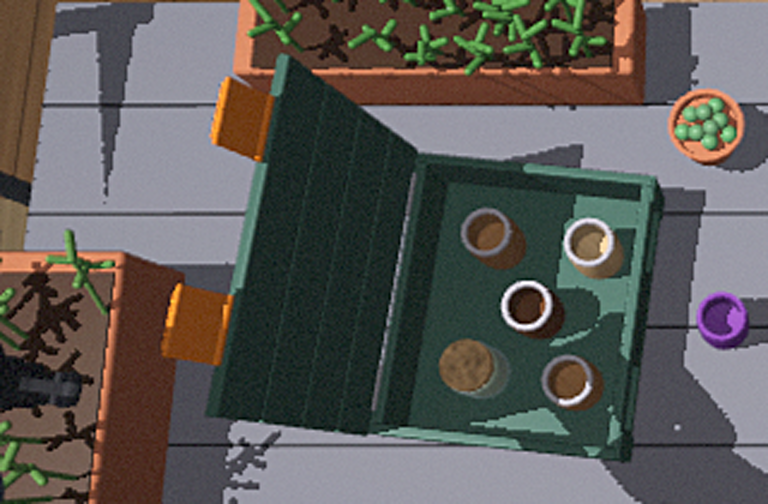

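>>> play_rows:
  steps:
    - [[0, 0, 0.0425, 0, 0, 0], [0, 0, 0.0425, 0, 0, 0], [0, 0, 0, 0, 0, 0], [0, 0, 0, 0, 0, 0]]
  fingers: 1

```text
t: 43.05
tcp_pos: [0.423, 0.5123, 0.3364]
tool_rot: [0.052, 0.999, 0.001, 0.0]
force: [0.7, -0.2, 0.6]
finger_gap: 0.848
```

>>> play_rows:
  steps:
    - [[0, -0.015, 0, 0, 0, 0], [0, -0.015, 0, 0, 0, 0], [0, -0.015, 0, 0, 0, 0], [0, -0.015, 0, 0, 0, 0], [0, -0.015, 0, 0, 0, 0], [0, 0, 0, 0, 0, 0]]

```text
t: 43.8
tcp_pos: [0.4155, 0.4354, 0.3377]
tool_rot: [0.053, 0.999, 0.001, 0.001]
force: [-0.4, -1.3, 5.8]
finger_gap: 1.0
```

```bash
python3 - <<'E'
from h import *
s=manip.sense();print(s["tcp_pos"],s["q"].round(2),getc()[0])
S=shots();save(S["scene"],"s17",(280,0,560,250),2.7);save(S["top"],"t17",(0,90,320,300),2.4)
E
```

```text
[0.41547608 0.43541745 0.33772794] [ 0.62  0.41  1.39 -0.    1.33 -0.84] [0.42369287 0.51149993 0.33695578]
```

View pics/s17.png

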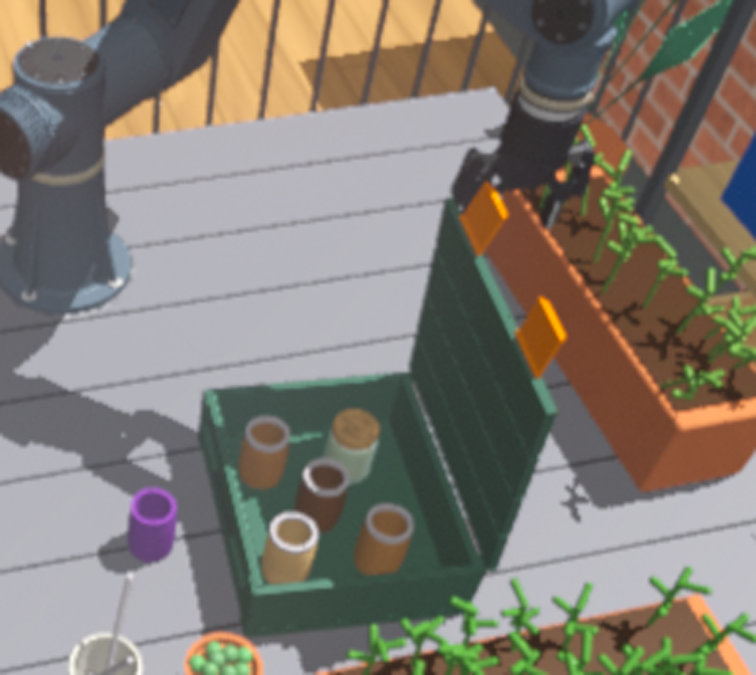

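View pics/t17.png

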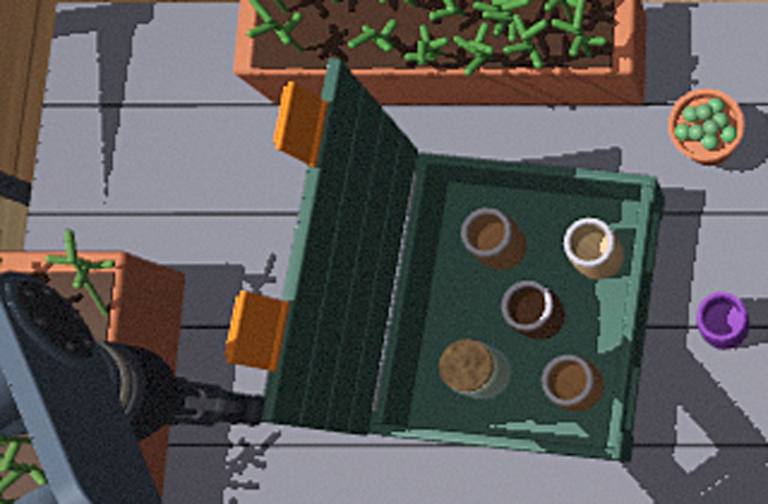

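>>> play_rows:
  steps:
    - [[0, -0.012, 0, 0, 0, 0], [0, -0.012, 0, 0, 0, 0], [0, -0.012, 0, 0, 0, 0], [0, 0, 0, 0, 0, 0]]

```text
t: 44.4
tcp_pos: [0.4107, 0.3999, 0.334]
tool_rot: [0.053, 0.999, -0.001, -0.002]
force: [0.3, 0.5, -1.0]
finger_gap: 1.0
```

```bash
python3 - <<'E'
from h import *
s=manip.sense();print(s["tcp_pos"],s["force"])
S=shots();save(S["scene"],"s18",(380,20,540,220),3);save(S["top"],"t18",(0,90,320,300),2.4)
E
```

```text
[0.41072071 0.39987085 0.33404531] [ 0.26502801  0.5494569  -1.01673073]
```

View pics/s18.png

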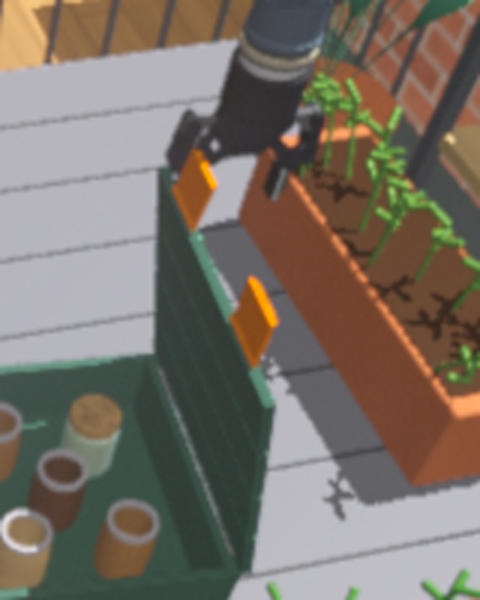

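View pics/t18.png

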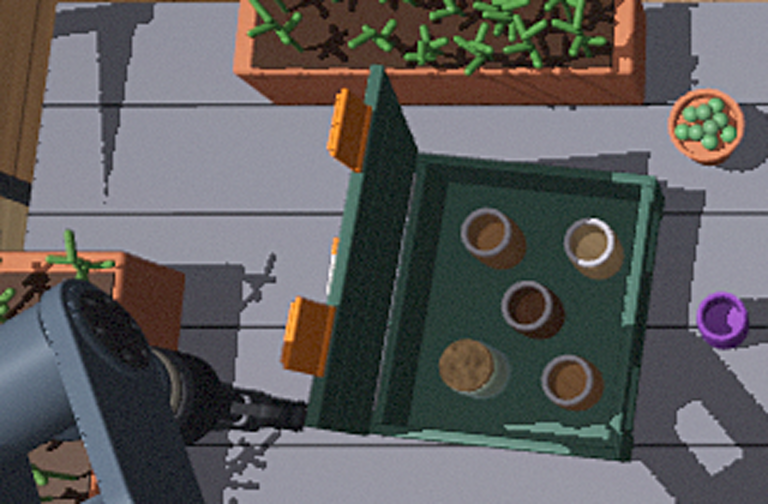

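>>> play_rows:
  steps:
    - [[0, -0.012, 0, 0, 0, 0], [0, -0.012, 0, 0, 0, 0], [0, -0.012, 0, 0, 0, 0], [0, -0.012, 0, 0, 0, 0], [0, -0.012, 0, 0, 0, 0], [0, 0, 0, 0, 0, 0]]

```text
t: 45.25
tcp_pos: [0.4048, 0.3405, 0.3345]
tool_rot: [0.053, 0.999, -0.0, -0.001]
force: [-0.4, -0.3, 0.2]
finger_gap: 0.998
```

```bash
python3 - <<'E'
from h import *
s=manip.sense();print(s["tcp_pos"],s["force"])
S=shots();save(S["scene"],"s19",(340,20,540,220),3);save(S["top"],"t19",(0,90,320,300),2.4)
E
```

```text
[0.40484881 0.34053171 0.33446998] [-0.39344342 -0.28241244  0.22648473]
```

View pics/s19.png

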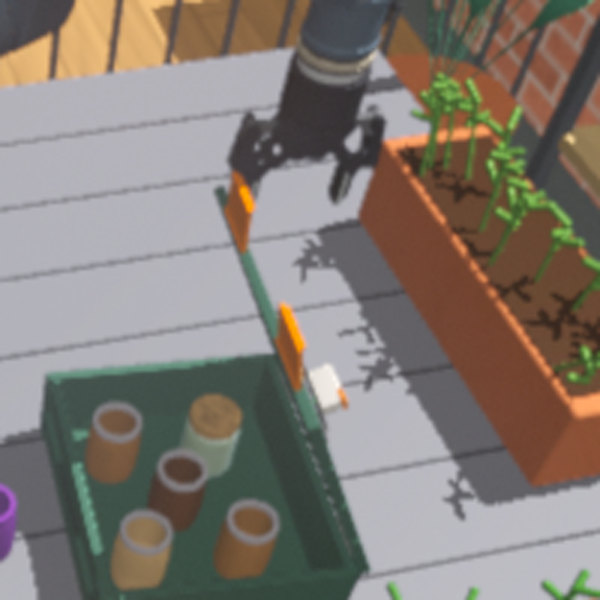

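View pics/t19.png

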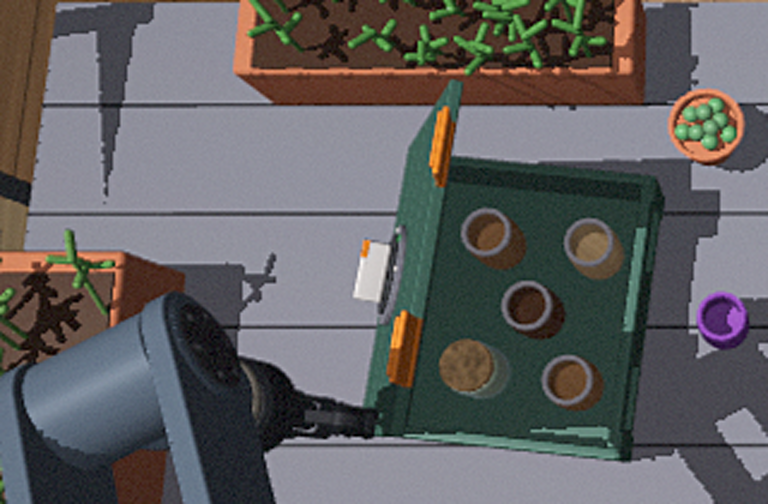

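>>> play_rows:
  steps:
    - [[0, -0.012, 0, 0, 0, 0], [0, -0.012, 0, 0, 0, 0], [0, -0.012, 0, 0, 0, 0], [0, 0, 0, 0, 0, 0], [0, 0, 0, 0, 0, 0], [0, 0, 0, 0, 0, 0], [0, 0, 0, 0, 0, 0]]

```text
t: 46.22
tcp_pos: [0.4013, 0.306, 0.3344]
tool_rot: [0.052, 0.999, -0.0, -0.001]
force: [-0.0, 0.2, -0.5]
finger_gap: 0.999
```

```bash
python3 - <<'E'
from h import *
s=manip.sense();print(s["tcp_pos"],s["force"])
S=shots();save(S["scene"],"s20",(340,20,540,220),3);save(S["top"],"t20",(0,90,320,300),2.4)
E
```

```text
[0.40128221 0.30604181 0.33437355] [-0.01967371  0.1793215  -0.54147582]
```

View pics/t20.png

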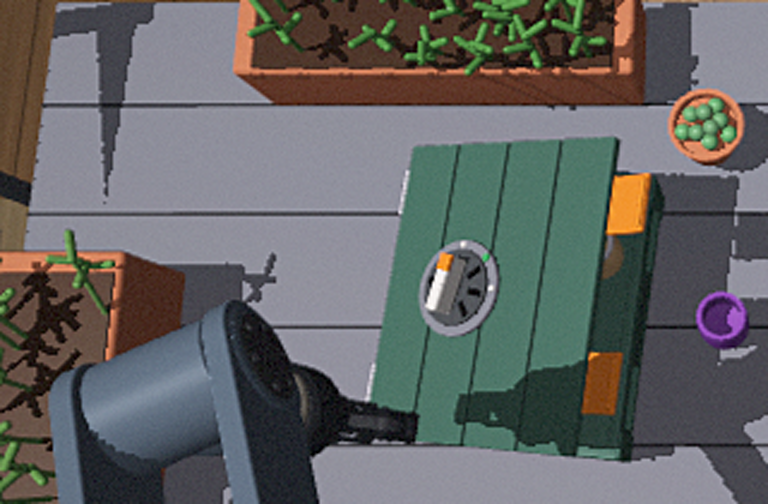

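>>> play_rows:
  steps:
    - [[0, 0, -0.03, 0, 0, 0], [0, 0, 0, 0, 0, 0], [0, 0, 0, 0, 0, 0], [0, 0, 0, 0, 0, 0], [0, 0, 0, 0, 0, 0], [0, 0, 0, 0, 0, 0], [0, 0, 0, 0, 0, 0], [0, 0, 0, 0, 0, 0]]

```text
t: 47.32
tcp_pos: [0.4013, 0.3058, 0.3644]
tool_rot: [0.052, 0.999, -0.0, -0.001]
force: [0.5, 0.2, -1.0]
finger_gap: 1.004
```

```bash
python3 - <<'E'
from h import *
s=manip.sense();print(s["tcp_pos"],s["force"])
S=shots();save(S["scene"],"s21",(330,90,490,240),4.5);save(S["top"],"t21",(140,130,300,300),4.5)
E
```

```text
[0.40130208 0.30579507 0.36436058] [ 0.45574629  0.23544048 -1.02381407]
```

View pics/t21.png

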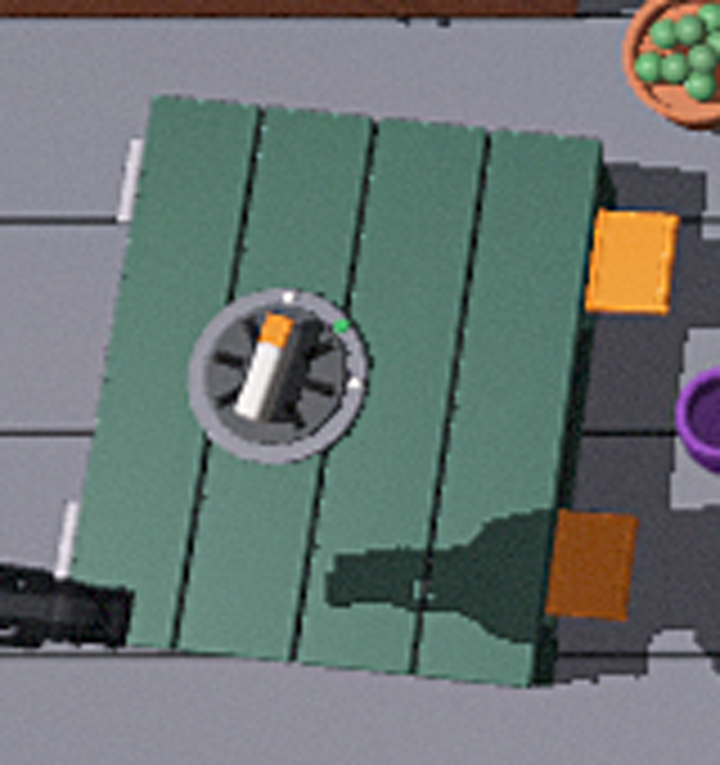

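View pics/s21.png

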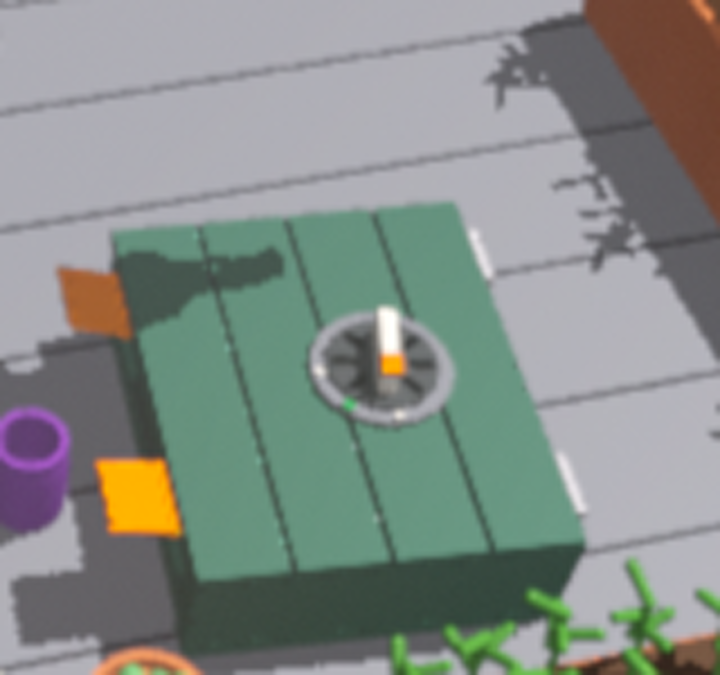

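```bash
python3 - <<'E'
from h import *
S=shots()
for n in S:
    p=S[n]; im=p["img"].astype(int); hsv=cv2.cvtColor(p["img"],cv2.COLOR_RGB2HSV)
    c=proj(p,(.5507,.2543,.143)); print(n,"pred centre",c.round(1))
    uu,vv=np.meshgrid(np.arange(640),np.arange(400)); near=np.hypot(uu-c[0],vv-c[1])<16
    org=near&(hsv[...,0]>8)&(hsv[...,0]<22)&(hsv[...,1]>150)
    wh=near&(hsv[...,1]<40)&(hsv[...,2]>190)
    gr=near|(np.hypot(uu-c[0],vv-c[1])<26);g2=gr&(hsv[...,0]>60)&(hsv[...,0]<75)&(hsv[...,1]>150)
    print(org.sum(),wh.sum(),g2.sum())
    o=np.array([uu[org].mean(),vv[org].mean()])
    ys=np.where(org|wh); 
    for m,z in((org,.143),(g2,.119)):
        P=onz(p,(uu[m].mean()+.5,vv[m].mean()+.5),z);d=P-np.array([.5507,.2543,P[2]]);print(P.round(4),"len",np.hypot(d[0],d[1]).round(4),"vent ang",np.degrees(LK[2])-np.degrees(np.arctan2(d[1],d[0])))
    print(manip.pinpoint("vent_grip",p)[:1],proj(p,(.5507,.2543,.131)))
    # ring check
    for l in ["vent_grip"]:
        r=manip.regions_of(l,p)
        if r: print(r[0]["rect"],r[0]["score"],onz(p,((r[0]["rect"][0]+r[0]["rect"][2])/2,(r[0]["rect"][1]+r[0]["rect"][3])/2),.125))
    m=(org|wh); pts=np.argwhere(m)[:,::-1].astype(np.float32); vx=cv2.fitLine(pts,cv2.DIST_L2,0,.01,.01).ravel()
    a=onz(p,vx[2:]+vx[:2]*8,.143);b=onz(p,vx[2:]-vx[:2]*8,.143);print("bar dir",np.degrees(np.arctan2(a[1]-b[1],a[0]-b[0])),"mid",onz(p,pts.mean(0)+.5,.143))
# lid corners
for uv in [(602/4.5+140,138/4.5+130),(150/4.5+140,97/4.5+130),(530/4.5+140,686/4.5+130)]:
    P=onz(S["top"],uv,.107);d=P[:2]-LK[:2];c,s=np.cos(LK[2]),np.sin(LK[2]);print("corner",P[:2],(c*d[0]+s*d[1],-s*d[0]+c*d[1]))
E
```

```text
scene pred centre [415.3 164.3]
19 47 0
[0.5787 0.2507 0.143 ] len 0.0283 vent ang 1.2239999493438116
[nan nan nan] len nan vent ang nan
[{'point': [412.1, 166.7], 'score': 0.62}] [414.58220969 166.73014392]
[399.9, 156.8, 429.1, 182.1] 0.84 [0.55694852 0.25288788 0.125     ]
bar dir -19.226512276777445 mid [0.55617799 0.25641506 0.143     ]
top pred centre [198.4 210.7]
41 81 6
[0.5699 0.2477 0.143 ] len 0.0203 vent ang 12.876521806352406
[0.5797 0.2159 0.119 ] len 0.0481 vent ang 46.78245001884488
[{'point': [197.2, 209.5], 'score': 0.71}] [199.69999146 211.55400323]
[184.6, 195.3, 215.8, 227.7] 0.87 [0.55191516 0.25470979 0.125     ]
bar dir -17.3992645276216 mid [0.55140144 0.25347303 0.143     ]
corner [0.6943725  0.06882829] (np.float64(0.1627966492023966), np.float64(-0.13893330276373453))
corner [0.7198924  0.34160508] (np.float64(0.15876520605379607), np.float64(0.1350049883725982))
corner [0.37090093 0.10218983] (np.float64(-0.16238630661465941), np.float64(-0.1406331947530327))<stdin>:14: RuntimeWarning: Mean of empty slice.
  ret = ret.dtype.type(ret / rcount)
```

```bash
python3 - <<'E'
from h import *
sync()
go([((.5515,.254,.24),down(74),5),((.5515,.254,.18),down(74),2),((.5515,.254,.149),down(74),4)])
E
```

```text
[[-0.031,-0.0072,0.0248,-0,-0,2], [-0.0312,-0.0061,0.0248,-0,-0,2], [-0.0314,-0.005,0.0249,-0,-0,2], [-0.0316,-0.0039,0.0248,-0,-0,2], [-0.0317,-0.0028,0.0249,-0,-0.1,2], [-0,0,0.03,-0,0,0], [-0,0.0001,0.03,-0,0,0], [0,-0,0.0077,-0,0,0], [0,-0,0.0078,-0,0,0], [0,-0,0.0077,-0,0,0]]
[[0,-0,0.0078,-0,0,0]]
```

>>> play_rows:
  steps:
    - [[-0.031, -0.0072, 0.0248, 0, 0, 2], [-0.0312, -0.0061, 0.0248, 0, 0, 2], [-0.0314, -0.005, 0.0249, 0, 0, 2], [-0.0316, -0.0039, 0.0248, 0, 0, 2], [-0.0317, -0.0028, 0.0249, 0, 0, 2], [0, 0, 0.03, 0, 0, 0], [0, 0, 0, 0, 0, 0], [0, 0, 0, 0, 0, 0]]
  fingers: 0.5
  squeeze: 20

```text
t: 48.72
tcp_pos: [0.5517, 0.2543, 0.2108]
tool_rot: [0.139, 0.99, 0.0, -0.0]
force: [0.2, 0.4, 0.7]
finger_gap: 0.499
```

```bash
python3 - <<'E'
from h import *
s=manip.sense();print(s["tcp_pos"],s["force"])
S=shots();save(S["scene"],"s22",(350,80,490,220),5);save(S["top"],"t22",(140,130,300,300),4.5)
E
```

```text
[0.55171868 0.25428851 0.21079651] [0.18614025 0.43099327 0.72411634]
```

View pics/s22.png

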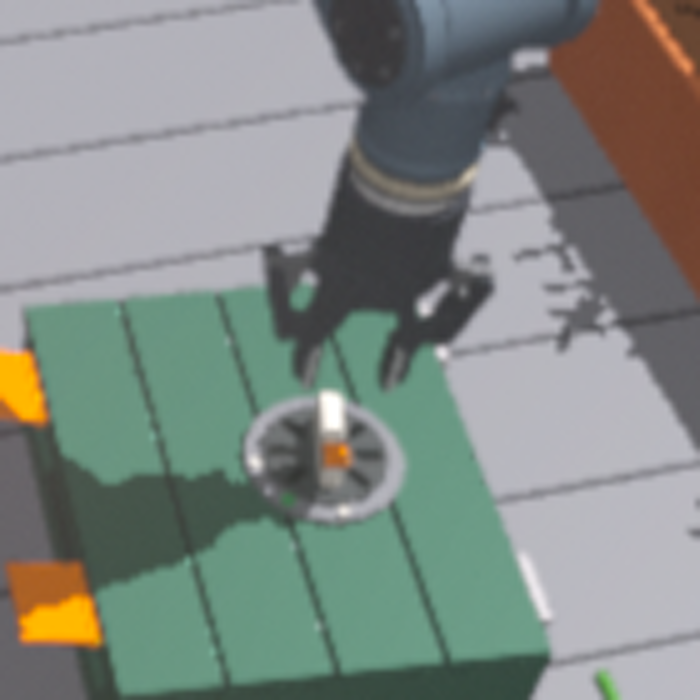

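>>> play_rows:
  steps:
    - [[0, 0, 0.03, 0, 0, 0], [0, 0, 0.01, 0, 0, 0], [0, 0, 0.01, 0, 0, 0], [0, 0, 0.01, 0, 0, 0], [0, 0, 0, 0, 0, 0], [0, 0, 0, 0, 0, 0]]

```text
t: 49.58
tcp_pos: [0.5516, 0.254, 0.1503]
tool_rot: [0.139, 0.99, -0.0, -0.001]
force: [0.2, 0.2, 0.1]
finger_gap: 0.5
```

>>> play_rows:
  steps:
    - [[0, 0, 0, 0, 0, 0], [0, 0, 0, 0, 0, 0], [0, 0, 0, 0, 0, 0], [0, 0, 0, 0, 0, 0], [0, 0, 0, 0, 0, 0]]
  fingers: 0

```text
t: 50.2
tcp_pos: [0.5521, 0.2556, 0.1507]
tool_rot: [0.139, 0.99, 0.002, 0.0]
force: [0.0, 5.2, 1.1]
finger_gap: 0.157
```

>>> play_rows:
  steps:
    - [[0, 0, 0, 0, 0, 5], [0, 0, 0, 0, 0, 5], [0, 0, 0, 0, 0, 5], [0, 0, 0, 0, 0, 5], [0, 0, 0, 0, 0, 5], [0, 0, 0, 0, 0, 5], [0, 0, 0, 0, 0, 5], [0, 0, 0, 0, 0, 0], [0, 0, 0, 0, 0, 0]]

```text
t: 51.32
tcp_pos: [0.5519, 0.2555, 0.1507]
tool_rot: [0.43, 0.903, 0.001, -0.0]
force: [0.8, 6.1, 1.7]
finger_gap: 0.156
```

```bash
python3 - <<'E'
from h import *
s=manip.sense();m=R.from_quat(s["tool_rot"]).as_matrix();print(s["tcp_pos"],s["force"],s["ft_torque"],np.degrees(np.arctan2(m[1,1],m[0,1])),s["finger_gap"])
E
```

```text
[0.55193653 0.25546101 0.15065122] [0.82989499 6.11322673 1.71380687] [ 0.84602085  0.04400658 -0.02408991] 39.071903232816965 0.15575270686630166
```

Release and rise, then look.

>>> play_rows:
  steps:
    - [[0, 0, 0, 0, 0, 0], [0, 0, 0, 0, 0, 0], [0, 0, 0, 0, 0, 0], [0, 0, -0.02, 0, 0, 0], [0, 0, -0.05, 0, 0, 0], [0, 0, -0.05, 0, 0, 0], [-0.03, -0.04, 0, 0, 0, -5], [-0.03, -0.04, 0, 0, 0, -5], [-0.03, -0.04, 0, 0, 0, -5], [-0.03, -0.04, 0, 0, 0, -5]]
  fingers: 0.5

```text
t: 52.58
tcp_pos: [0.528, 0.0547, 0.2701]
tool_rot: [0.265, 0.964, -0.0, -0.001]
force: [0.7, 0.2, 0.3]
finger_gap: 0.496
```

>>> play_rows:
  steps:
    - [[-0.04, -0.02, 0, 0, 0, -5], [-0.04, -0.02, 0, 0, 0, -5], [0, 0, 0, 0, 0, 0], [0, 0, 0, 0, 0, 0], [0, 0, 0, 0, 0, 0]]
  fingers: 0

```text
t: 53.2
tcp_pos: [0.5789, -0.0159, 0.2698]
tool_rot: [0.181, 0.983, -0.0, -0.002]
force: [0.1, 0.5, -0.4]
finger_gap: 0.005
```

```bash
cat > vent.py <<'E'
from h import *
def vent(S):
    C=np.array([.5515,.254])
    for n in S:
        p=S[n];hsv=cv2.cvtColor(p["img"],cv2.COLOR_RGB2HSV);c=proj(p,(*C,.143))
        uu,vv=np.meshgrid(np.arange(640),np.arange(400));near=np.hypot(uu-c[0],vv-c[1])<16
        org=near&(hsv[...,0]>8)&(hsv[...,0]<22)&(hsv[...,1]>150);wh=near&(hsv[...,1]<40)&(hsv[...,2]>150)
        if org.sum()<4:print(n,"hidden");continue
        a=onz(p,(uu[org].mean()+.5,vv[org].mean()+.5),.143);b=onz(p,(uu[wh].mean()+.5,vv[wh].mean()+.5),.143)
        print(n,"vent by org-wh",-6.2-np.degrees(np.arctan2(a[1]-b[1],a[0]-b[0])),"org-centre",-6.2-np.degrees(np.arctan2(a[1]-C[1],a[0]-C[0])))
E
python3 - <<'E'
from vent import *
sync();s=manip.sense();print(s["tcp_pos"],s["q"].round(2))
S=shots();vent(S);save(S["scene"],"s23",(330,90,470,230),5);save(S["top"],"t23",(140,130,300,300),4.5)
E
```

```text
[ 0.57891153 -0.01585206  0.26977261] [-0.22  0.45  1.53 -0.    1.16 -1.43]
scene vent by org-wh 44.76855523029253 org-centre 33.24199014960555
top vent by org-wh 75.06197279442242 org-centre 51.00830923389025
```

View pics/t23.png

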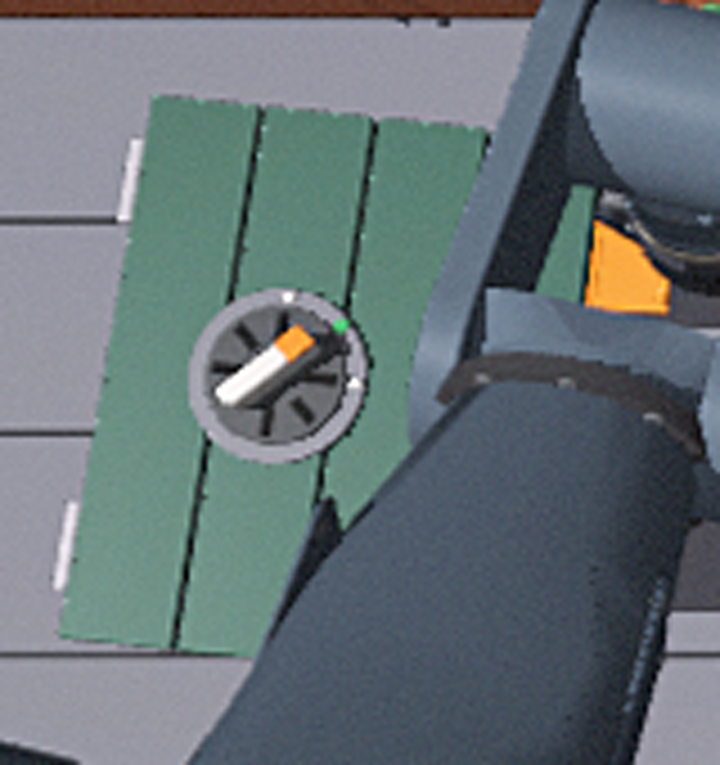

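View pics/s23.png

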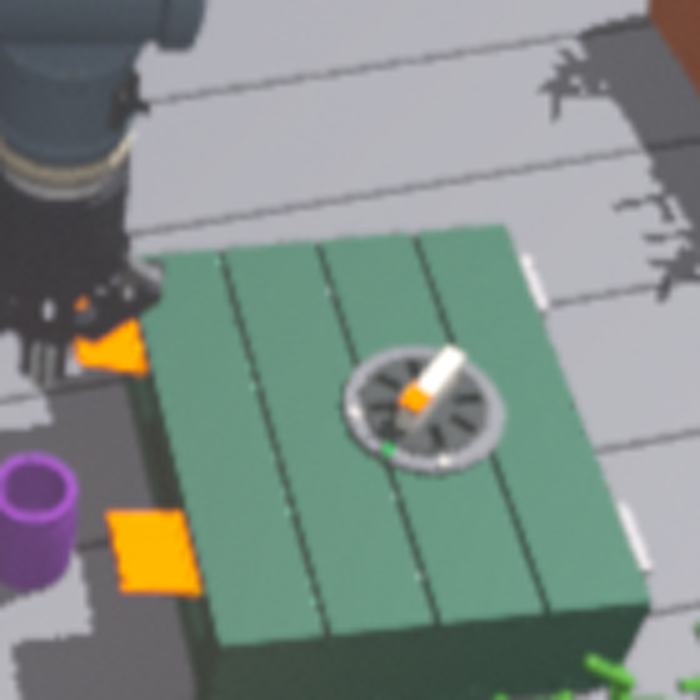

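```bash
python3 - <<'E'
from h import *
J=np.degrees(LK[2])
x,y=slot(-90,-187);print(x,y)
go([((x,y,.24),down(J),9),((x,y,.17),down(J),2)])
E
```

```text
0.43786760814828657 0.048290639701313365
[[0.0172,0.0011,0.0034,-0,-0,8.4], [0.0171,-0.0015,0.0034,-0,-0,8.4], [0.0168,-0.0039,0.0033,-0,-0,8.4], [0.016,-0.0063,0.0034,-0,-0,8.3], [0.0149,-0.0086,0.0033,-0,-0,8.4], [0.0135,-0.0107,0.0034,-0,-0,8.3], [0.0118,-0.0125,0.0033,-0.1,-0,8.4], [0.0098,-0.0141,0.0033,-0,-0,8.3], [0.0077,-0.0154,0.0034,-0.1,-0,8.4], [-0,-0,0.035,0,-0,-0]]
[[-0,-0,0.035,0,-0,-0]]
```

>>> play_rows:
  steps:
    - [[0.0172, 0.0011, 0.0034, 0, 0, 8.4], [0.0171, -0.0015, 0.0034, 0, 0, 8.4], [0.0168, -0.0039, 0.0033, 0, 0, 8.4], [0.016, -0.0063, 0.0034, 0, 0, 8.3], [0.0149, -0.0086, 0.0033, 0, 0, 8.4], [0.0135, -0.0107, 0.0034, 0, 0, 8.3], [0.0118, -0.0125, 0.0033, -0.1, 0, 8.4], [0.0098, -0.0141, 0.0033, 0, 0, 8.3], [0.0077, -0.0154, 0.0034, -0.1, 0, 8.4], [0, 0, 0, 0, 0, 0]]
  fingers: 0

```text
t: 54.55
tcp_pos: [0.4373, 0.0482, 0.2399]
tool_rot: [0.744, 0.669, 0.0, -0.0]
force: [0.3, 0.2, 0.2]
finger_gap: 0.002
```

>>> play_rows:
  steps:
    - [[0, 0, 0.035, 0, 0, 0], [0, 0, 0.035, 0, 0, 0], [0, 0, 0, 0, 0, 0], [0, 0, 0, 0, 0, 0]]

```text
t: 55.05
tcp_pos: [0.4403, 0.0471, 0.1707]
tool_rot: [0.744, 0.668, 0.001, 0.001]
force: [0.6, 0.0, 0.0]
finger_gap: -0.0
```

```bash
python3 - <<'E'
from vent import *
s=manip.sense();print(s["tcp_pos"],s["q"].round(2),getc()[0])
S=shots();vent(S);save(S["scene"],"s24",(330,90,470,230),5);save(S["top"],"t24",(140,130,300,300),4.5)
E
```

```text
[0.44026201 0.04711073 0.17071037] [-0.15  0.43  1.97  0.    0.74 -0.04] [0.43789142 0.04829549 0.16997435]
scene vent by org-wh 42.09110690582454 org-centre 33.24199014960555
top vent by org-wh 74.8670997320393 org-centre 51.00830923389025
```

View pics/s24.png

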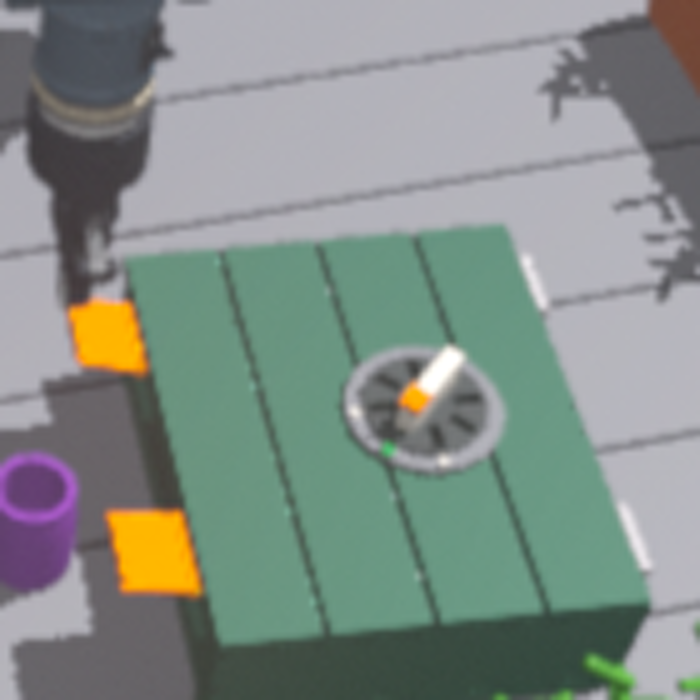

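>>> play_rows:
  steps:
    - [[0.003, 0, 0.012, 0, 0, 0], [0, 0, 0.012, 0, 0, 0], [0, 0, 0.012, 0, 0, 0], [0, 0, 0.012, 0, 0, 0], [0, 0, 0.012, 0, 0, 0], [0, 0, 0.012, 0, 0, 0], [0, 0, 0.012, 0, 0, 0], [0, 0, 0, 0, 0, 0]]

```text
t: 56.15
tcp_pos: [0.4389, 0.0503, 0.0849]
tool_rot: [0.745, 0.667, -0.0, -0.0]
force: [-1.5, -0.4, -0.1]
finger_gap: -0.0
```

```bash
python3 - <<'E'
from vent import *
s=manip.sense();print(s["tcp_pos"],s["force"])
S=shots();save(S["scene"],"s25",(330,90,470,230),5);save(S["top"],"t25",(140,130,300,300),4.5)
E
```

```text
[0.43887928 0.05029902 0.08486554] [-1.51096386 -0.38290599 -0.11250581]
```

View pics/s25.png

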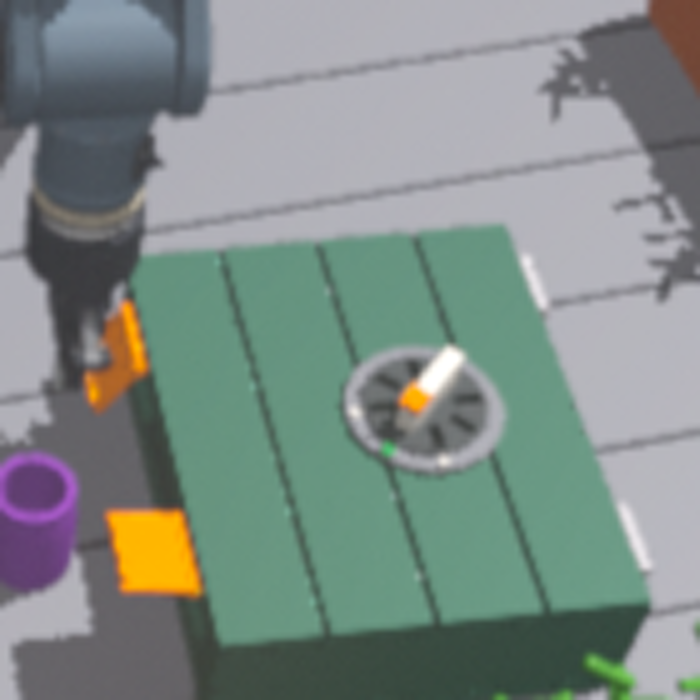

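>>> play_rows:
  steps:
    - [[0.006, 0, 0.001, 0, 0, 0], [0.006, 0, 0.001, 0, 0, 0], [0.006, 0, 0.001, 0, 0, 0], [0.005, 0, 0, 0, 0, 0], [0, 0, 0, 0, 0, 0], [0, 0, 0, 0, 0, 0]]

```text
t: 57.0
tcp_pos: [0.4421, 0.073, 0.083]
tool_rot: [0.744, 0.668, 0.001, 0.001]
force: [-0.4, -4.3, 0.6]
finger_gap: 0.004
```

>>> play_rows:
  steps:
    - [[0.003, 0, 0, 0, 0, 0], [0, 0, 0, 0, 0, 0], [0, 0, 0, 0, 0, 0]]

```text
t: 57.38
tcp_pos: [0.4421, 0.0734, 0.083]
tool_rot: [0.744, 0.668, -0.001, 0.001]
force: [-2.1, -20.5, 1.2]
finger_gap: 0.001
```

>>> play_rows:
  steps:
    - [[-0.012, 0, 0, 0, 0, 0], [-0.02, 0, 0, 0, 0, 0], [0, 0, -0.05, 0, 0, 0], [0, 0, -0.05, 0, 0, 0], [0, 0, -0.02, 0, 0, 0], [0, 0, 0, 0, 0, 0], [0, 0, 0, 0, 0, 0]]

```text
t: 58.25
tcp_pos: [0.438, 0.0446, 0.2022]
tool_rot: [0.745, 0.667, 0.0, -0.0]
force: [0.3, -0.2, 0.5]
finger_gap: -0.0
```

```bash
python3 - <<'E'
from vent import *
sync();s=manip.sense();print(s["tcp_pos"],s["force"])
J=np.degrees(LK[2]);x,y=slot(90,-184);print(x,y)
go([((x,y,.20),down(J),4),((x,y,.17),down(J),1),((x,y,.085),down(J),8)])
S=shots();save(S["scene"],"s26",(330,90,470,230),5);save(S["top"],"t26",(140,130,300,300),4.5)
E
```

```text
[0.43798962 0.04456702 0.20215164] [ 0.25609072 -0.15713554  0.46444783]
0.6171422386296006 0.03187093002701344
[[0.0017,0.0449,0.0005,0,-0,-0], [0.0017,0.0449,0.0006,0,-0,-0], [0.0018,0.0448,0.0005,0,-0,-0], [0.0017,0.0449,0.0006,0,-0,-0.1], [-0,-0,0.03,0,-0,0], [-0,-0,0.0106,0,-0,0], [-0,-0,0.0106,0,-0,0], [-0,-0,0.0106,0,-0,0], [-0,-0,0.0106,0,-0,0], [-0,-0,0.0106,0,-0,0]]
[[-0,-0,0.0107,0,-0,0], [-0,-0,0.0106,0,-0,0], [-0.0001,-0,0.0107,0,-0,0]]
```

View pics/s26.png

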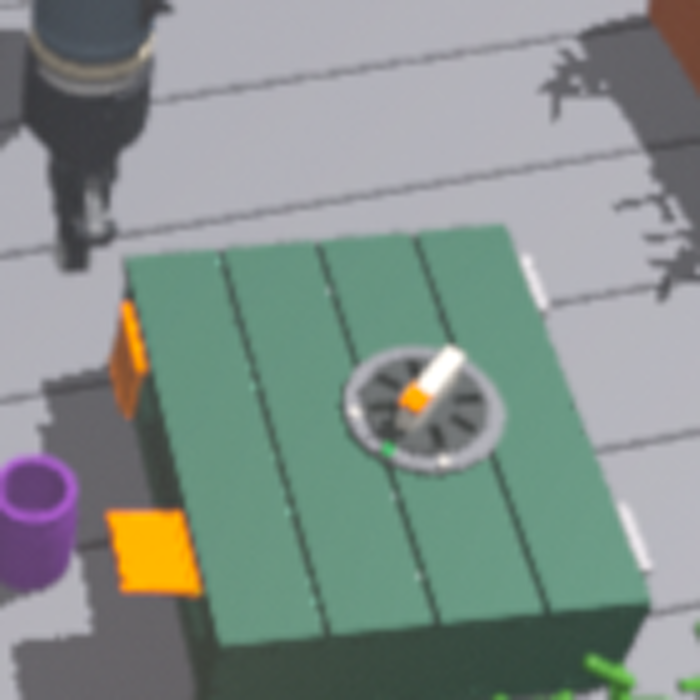

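>>> play_rows:
  steps:
    - [[0.0017, 0.0449, 0.0005, 0, 0, 0], [0.0017, 0.0449, 0.0006, 0, 0, 0], [0.0018, 0.0448, 0.0005, 0, 0, 0], [0.0017, 0.0449, 0.0006, 0, 0, 0], [0, 0, 0, 0, 0, 0], [0, 0, 0, 0, 0, 0], [0, 0, 0, 0, 0, 0]]

```text
t: 59.22
tcp_pos: [0.6161, 0.0319, 0.2003]
tool_rot: [0.745, 0.668, -0.0, -0.001]
force: [0.6, -0.3, 0.7]
finger_gap: 0.002
```

>>> play_rows:
  steps:
    - [[0, 0, 0.03, 0, 0, 0], [0, 0, 0.0106, 0, 0, 0], [0, 0, 0.0106, 0, 0, 0], [0, 0, 0.0106, 0, 0, 0], [0, 0, 0.0106, 0, 0, 0], [0, 0, 0.0106, 0, 0, 0], [0, 0, 0.0107, 0, 0, 0], [0, 0, 0.0106, 0, 0, 0], [0, 0, 0.0107, 0, 0, 0], [0, 0, 0, 0, 0, 0]]

```text
t: 60.48
tcp_pos: [0.6172, 0.0317, 0.0847]
tool_rot: [0.745, 0.667, -0.0, -0.001]
force: [-0.4, -0.2, -0.2]
finger_gap: -0.002
```

```bash
python3 - <<'E'
from vent import *
s=manip.sense();print(s["tcp_pos"],s["force"])
S=shots();save(S["scene"],"s27",(330,90,470,230),5)
E
```

```text
[0.61718564 0.03166555 0.08466367] [-0.43378302 -0.20856763 -0.21203184]
```

View pics/s27.png

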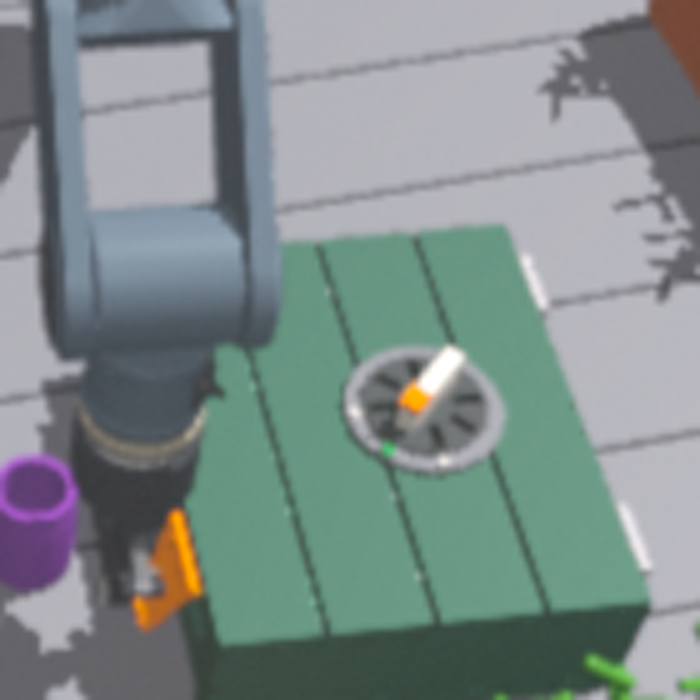

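>>> play_rows:
  steps:
    - [[0.006, 0, 0.001, 0, 0, 0], [0.006, 0, 0.001, 0, 0, 0], [0.006, 0, 0.001, 0, 0, 0], [0.005, 0, 0, 0, 0, 0], [0, 0, 0, 0, 0, 0], [0, 0, 0, 0, 0, 0]]

```text
t: 61.32
tcp_pos: [0.6205, 0.0544, 0.083]
tool_rot: [0.745, 0.667, 0.001, 0.0]
force: [-1.3, -2.6, -1.2]
finger_gap: 0.004
```

>>> play_rows:
  steps:
    - [[0.003, 0, 0, 0, 0, 0], [0, 0, 0, 0, 0, 0], [0, 0, 0, 0, 0, 0]]

```text
t: 61.7
tcp_pos: [0.6206, 0.0546, 0.083]
tool_rot: [0.744, 0.668, -0.001, 0.001]
force: [-2.5, -11.9, 0.2]
finger_gap: 0.004
```

>>> play_rows:
  steps:
    - [[0.002, 0, 0, 0, 0, 0], [0, 0, 0, 0, 0, 0], [0, 0, 0, 0, 0, 0], [-0.012, 0, 0, 0, 0, 0], [-0.02, 0, 0, 0, 0, 0], [0, 0, -0.05, 0, 0, 0], [0, 0, -0.06, 0, 0, 0], [0, 0, -0.05, 0, 0, 0], [0, -0.05, -0.02, 0, 0, 0], [0, -0.05, 0, 0, 0, 0]]

```text
t: 62.95
tcp_pos: [0.5182, 0.0382, 0.265]
tool_rot: [0.745, 0.667, 0.003, 0.002]
force: [-0.3, 0.8, 0.0]
finger_gap: 0.002
```

>>> play_rows:
  steps:
    - [[-0.06, -0.04, 0, 0, 0, 0], [-0.06, -0.01, 0, 0, 0, 0], [-0.06, 0, 0, 0, 0, 0], [-0.06, 0, 0, 0, 0, 0], [0, 0, 0, 0, 0, 0], [0, 0, 0, 0, 0, 0], [0, 0, 0, 0, 0, 0]]

```text
t: 63.82
tcp_pos: [0.448, -0.1857, 0.2626]
tool_rot: [0.744, 0.668, 0.001, -0.0]
force: [-0.3, 0.8, -0.5]
finger_gap: -0.001
```

```bash
python3 - <<'E'
from vent import *
s=manip.sense();print(s["tcp_pos"],s["force"])
S=shots();vent(S);save(S["scene"],"s28",(330,90,470,230),5);save(S["top"],"t28",(140,130,300,300),4.5)
save(S["scene"],"s28f");save(S["top"],"t28f")
c,s=np.cos(LK[2]),np.sin(LK[2])
for P in[(.4421,.0734),(.6206,.0546)]:
    d=np.array(P)-LK[:2];print((c*d[0]+s*d[1],-s*d[0]+c*d[1]))
E
```

```text
[ 0.44804983 -0.1857258   0.26255606] [-0.34066403  0.81004703 -0.52907708]
scene vent by org-wh 41.66325948519009 org-centre 33.24199014960555
top vent by org-wh 75.47136812817621 org-centre 51.53334493314539
(np.float64(-0.08849880970019708), np.float64(-0.16158072496943535))
(np.float64(0.09098764497384446), np.float64(-0.16103064448145776))
```

View pics/s28.png

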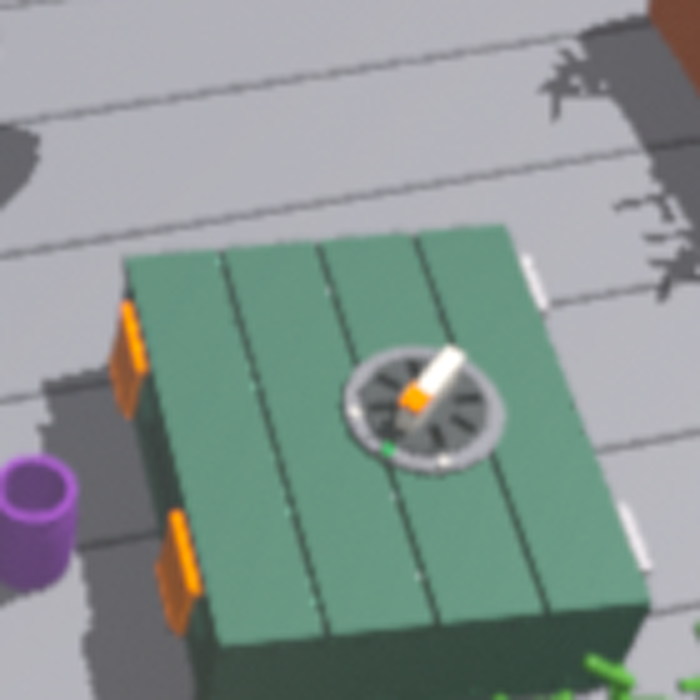

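View pics/t28.png

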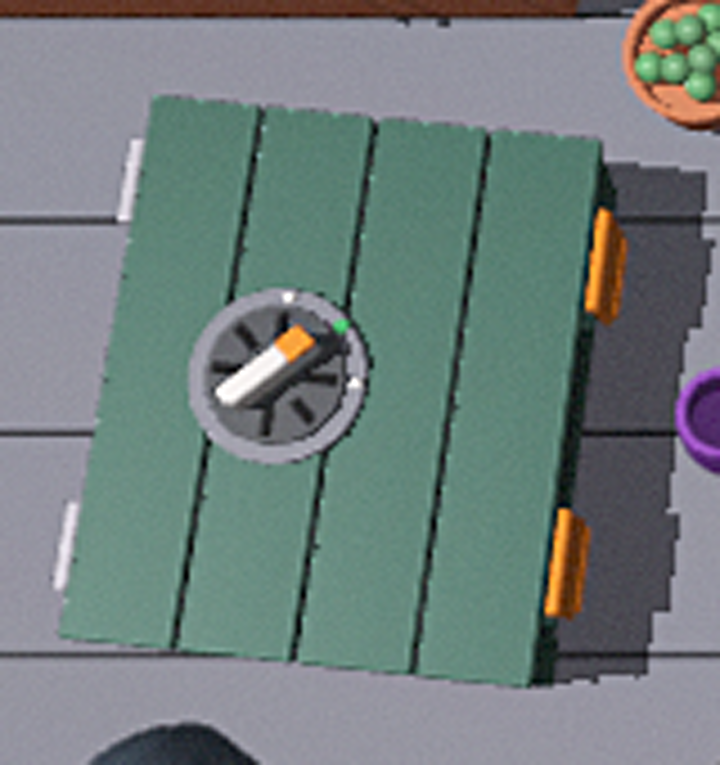

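View pics/t28f.png

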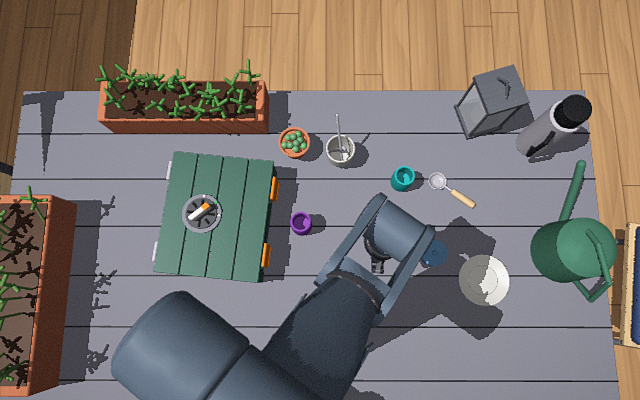

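```bash
python3 - <<'E'
from h import *
S=shots()
for n,cr,k in(("scene",(340,130,440,230),7),("top",(170,170,290,290),6)):
    p=S[n];l,t,r,b=cr;im=cv2.resize(np.ascontiguousarray(p["img"][t:b,l:r,::-1]),None,fx=k,fy=k,interpolation=cv2.INTER_CUBIC)
    def poly(Q,col):
        q=np.array([(proj(p,X)+.5-[l,t])*k for X in Q]);cv2.polylines(im,[np.int32(q)],True,col,1)
    for cx in(-90,90):
        for th,col in((0,(255,255,0)),(.25,(255,0,255))):
            Q=[]
            for dx,rr in((-30,0),(30,0),(30,47),(-30,47)):
                x,y=slot(cx+dx,-146-rr*np.sin(th)-2.5);Q.append((x,y,.101-rr/1e3*np.cos(th)))
            poly(Q,col)
    C=np.array([.5515,.254]);a=np.radians(-6.2-45);u=np.array([np.cos(a),np.sin(a)]);v=np.array([-u[1],u[0]])
    poly([(*(C+u*i*.03+v*j*.007),.143) for i,j in((1,1),(1,-1),(-1,-1),(-1,1))],(0,255,255))
    cv2.imwrite(f"pics/ov_{n}.png",im)
E
```

```text
(no output)
```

View pics/ov_scene.png

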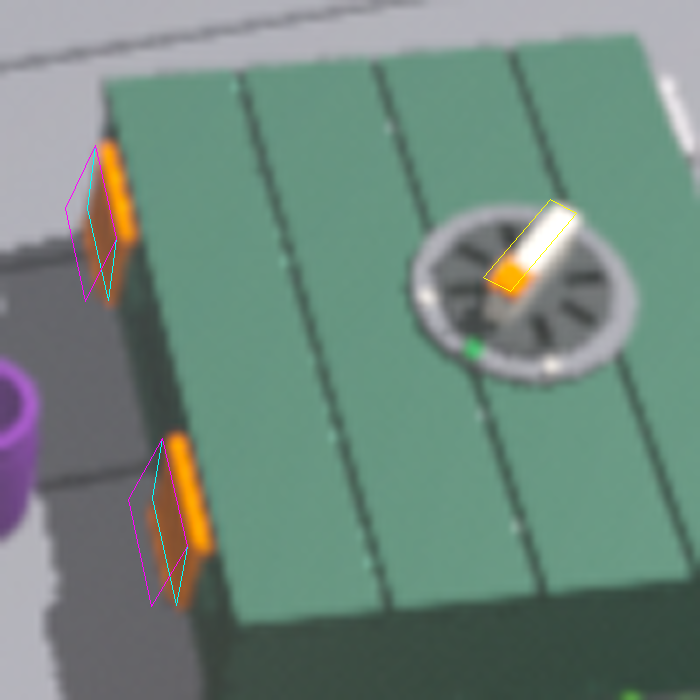

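View pics/ov_top.png

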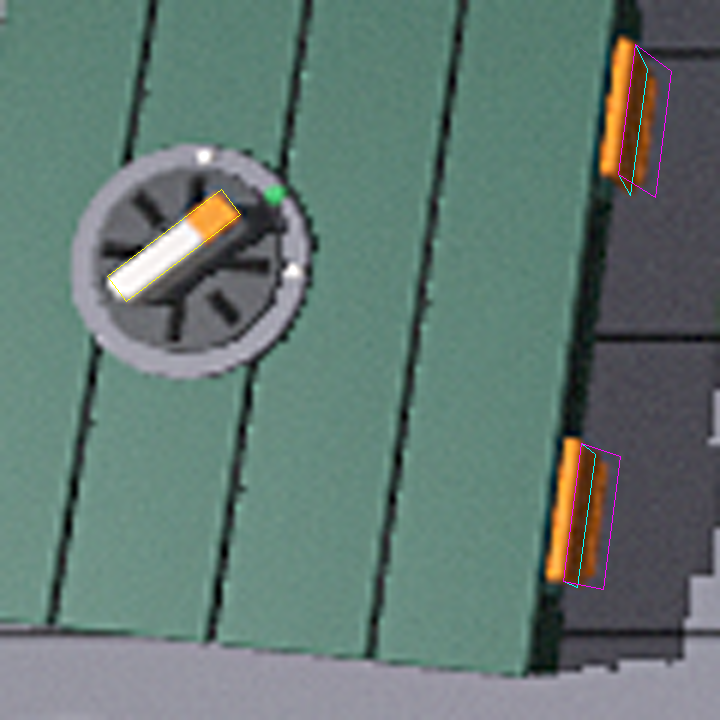

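```bash
python3 - <<'E'
from h import *
S=shots()
for l in("sugar","straw_cup","teaspoon"):
    for n in S:
        d=manip.pinpoint(l,S[n])[:1]
        if d:print(l,n,onz(S[n],d[0]["point"],0)[:2].round(3))
print(manip.sense()["force"],manip.sense()["t"]);print(manip.sign_off())
E
```

```text
sugar scene [ 0.449 -0.367]
sugar top [ 0.451 -0.367]
straw_cup scene [ 0.741 -0.108]
straw_cup top [ 0.734 -0.111]
teaspoon scene [ 0.642 -0.426]
teaspoon top [ 0.636 -0.428]
[ 0.16726885  0.653456   -0.57135738] 64.425
the job is handed in; nothing more can be done
None
```

The mate set is away: all four gourds and the canister stand upright in the locker, the lid is shut, and both clips are folded down. I handed the job in at about 64 s.

- **Lid and contents:** in the last picture before the lid came down, all five pieces were upright. The lid then sank flat and its corners measured where a shut lid should be.
- **Vent:** I turned it with the lid already shut. In the final pictures the bar matches the 45° half-open outline and points at the green dot. My rough colour-based angle readings were scattered (33° to 75°), so I relied on the outline and on the gripper's own angle (39°, which means 45° on the vent).
- **Clips:** I pressed each one to a hard stop after the lid was shut, the near one at about 20 N. The far one read 12 N before a last 2 mm push whose force I did not read. The overlay suggests they might sit up to about 0.07 rad off dead flat. That is within camera error, and both stopped at the same distance from the wall.
- **Rest of the bench:** the sugar pot, straw cup and teaspoon measured within about 1 cm of where they started, about the error of the detection. By eye, the purple and turquoise look-alikes, the succulent and the plate look unmoved. I saw no piece get knocked aside.
- **Contacts:** while I was setting down the first gourd, the gripper brushed something, probably the locker's near wall, at about 5 N, so I moved the gourd 1 cm inward.

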